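Put the stain kit back on its rack and start the soak

TASK

The stains have been treated, so put the kit away and time the soak: stand each stain dropper bottle upright in the wooden caddy, one to a pocket, then hang the loaded caddy by its hook on the upper rail of the rack, in the gap between the two hanging brushes and without pushing them along or knocking them off. Also set the soak timer to 30 minutes: its long mark is zero and each click clockwise is 5 minutes. Leave the other things on the worktop as they are.

Things in the scene. Friction and masses are not known exactly. Their poses are not given: they have to be found in the camera images.
- dropper_0_mid (a point): Centre of a small stain dropper bottle standing on the worktop: 102 mm tall, round glass body 33 mm across up to 62 mm, then a black collar 24 mm across up to 77 mm and a narrow rubber bulb. This point is half-way up, 51 mm above its underside, on its axis. Three or four of these bottles are there.
- dropper_1_mid (a point): Centre of a small stain dropper bottle standing on the worktop: 102 mm tall, round glass body 33 mm across up to 62 mm, then a black collar 24 mm across up to 77 mm and a narrow rubber bulb. This point is half-way up, 51 mm above its underside, on its axis. Three or four of these bottles are there.
- dropper_2_mid (a point): Centre of a small stain dropper bottle standing on the worktop: 102 mm tall, round glass body 33 mm across up to 62 mm, then a black collar 24 mm across up to 77 mm and a narrow rubber bulb. This point is half-way up, 51 mm above its underside, on its axis. Three or four of these bottles are there.
- dropper_3_mid (a point): Centre of a small stain dropper bottle standing on the worktop: 102 mm tall, round glass body 33 mm across up to 62 mm, then a black collar 24 mm across up to 77 mm and a narrow rubber bulb. This point is half-way up, 51 mm above its underside, on its axis. Three or four of these bottles are there.
- caddy_grip (a point): Middle of the caddy's upright black grip, on its central post, 100 mm above the caddy's underside. The grip is 44 mm long along the caddy's x, 12 mm thick along its y and 40 mm tall (top at 120 mm). Axes as the caddy's. From the grip a flat steel arm (10 mm wide) runs along +x and ends in a lip that points down: the hook.
- caddy_hook (a point): Middle of the caddy's hook, at the underside of its arm: 66.8 mm in +x and 5 mm down from caddy_grip. The lip's inner face is 7.7 mm further in +x and reaches down 25 mm; the block's back face is 7.8 mm nearer the grip. With this point over the rail's middle there is 3.7 mm free before and behind the rail. Once hung, the block leans back on the lower bar.
- pocket_0 (a point): Pocket of the caddy at its -x, +y corner, 36 mm in x and 50 mm in y from the caddy's middle; inside size 38 x 38 mm, 38 mm deep, floor 6 mm above the caddy's underside. This point is where the centre of a seated bottle lies (57 mm above the caddy's underside)
- pocket_1 (a point): Pocket at the caddy's -x, -y corner; as pocket_0
- pocket_2 (a point): Pocket at the caddy's +x, +y corner; as pocket_0
- pocket_3 (a point): Pocket at the caddy's +x, -y corner; as pocket_0
- rail_mid (a point): Middle of the top edge of the fixed rack's upper rail, 170 mm above the worktop. The rail is a flat bar on edge, 8 mm thick (this point's x), 18 mm high, 370 mm long along this point's y, between two posts 205 mm tall. A second bar in the same plane has its middle 88 mm above the worktop. Things hang on the -x side (robot's side) of the rail.
- clothes_brush: Rectangular wooden clothes brush with grey bristles, hanging loosely on the upper rail by a hook. Origin at the rail's top, under its hook. 56 mm wide along the rail, reaching 41 mm in front of the rail's middle, 5 mm above to 132 mm below the rail's top. The caddy's gap lies between the two brushes, whose origins are about 224 mm apart; either may be on the left.
- round_brush: Dark wooden brush with a round head of white bristles, hanging likewise. Origin at the rail's top under its hook. 56 mm wide along the rail, reaching 39 mm in front of the rail's middle, from 5 mm above to 126 mm below the rail's top.
- soak_timer (a joint): Angle of the soak timer's knob, rad: 0 at the long mark, growing clockwise seen from above, up to 5.76. It clicks into a stop every 30 degrees (0.524 rad), 5 minutes each, and stays there; turning takes about 0.04 N m. The timer is a fixed white puck, 100 mm across and 30 mm high, with the knob on top.
- soak_timer_grip (a point): On the axis of the timer's knob, at the height to grip it, 67 mm above the worktop. The knob is an upright black bar 14 mm thick, 49 mm long and 32 mm tall (top at 74 mm) on a disc 52 mm across; the bar is long along this point's x, and its white line points along this point's -x. The axes turn with the knob.
- little_can: Small open metal can, 67 mm across, 97 mm tall, bystander. Origin under its middle.
- tape_measure: Pocket tape measure standing on edge, 29 x 65 mm, 64 mm tall, bystander. Origin under its middle.
- caddy: The wooden caddy, origin under the middle of its underside, z up. A block 118 mm (x) by 146 mm (y), 44 mm high, with four square pockets open at the top and a central grip with a hook that points to +x. About 0.3 kg empty; a bottle weighs 0.07 kg.
Mind the look-alikes: they are no part of the job. What is shaped like the clothes_brush but green or turquoise is not meant.

How it is judged (in metres and radians):
On the way, in this order (a step that is already met when the one before it is completed fails the run):
1. every bottle stands in a pocket of the caddy, which still stands on the worktop ((distance between dropper_0_mid and pocket_0 below 0.012 m or distance between dropper_0_mid and pocket_1 below 0.012 m or distance between dropper_0_mid and pocket_2 below 0.012 m or distance between dropper_0_mid and pocket_3 below 0.012 m) and (distance between dropper_1_mid and pocket_0 below 0.012 m or distance between dropper_1_mid and pocket_1 below 0.012 m or distance between dropper_1_mid and pocket_2 below 0.012 m or distance between dropper_1_mid and pocket_3 below 0.012 m) and (distance between dropper_2_mid and pocket_0 below 0.012 m or distance between dropper_2_mid and pocket_1 below 0.012 m or distance between dropper_2_mid and pocket_2 below 0.012 m or distance between dropper_2_mid and pocket_3 below 0.012 m) and (distance between dropper_3_mid and pocket_0 below 0.012 m or distance between dropper_3_mid and pocket_1 below 0.012 m or distance between dropper_3_mid and pocket_2 below 0.012 m or distance between dropper_3_mid and pocket_3 below 0.012 m) and height (world z) of caddy_grip below 0.108 m), for 0.2 s.
2. the caddy hangs on the upper rail between the brushes (z of caddy_hook in the frame of rail_mid between -0.005 and 0.005 m and x of caddy_hook in the frame of rail_mid between -0.01 and 0.01 m and horizontal distance between caddy_hook and clothes_brush below 0.135 m and horizontal distance between caddy_hook and round_brush below 0.135 m and angle between caddy_grip's own z axis and vertical below 0.2 rad), for 0.2 s.
At the end, for the whole second after the job is handed in: Bottles in pockets (within 12 mm); caddy hangs still on the upper rail between the brushes (hook within 5 mm in height, 10 mm across, lean under 0.2 rad); brushes within 15 mm of their places, lean under 0.2; timer at its sixth click, 3.0 to 3.28 rad; bystanders within 30 mm (all of step 2 and (distance between dropper_0_mid and pocket_0 below 0.012 m or distance between dropper_0_mid and pocket_1 below 0.012 m or distance between dropper_0_mid and pocket_2 below 0.012 m or distance between dropper_0_mid and pocket_3 below 0.012 m) and (distance between dropper_1_mid and pocket_0 below 0.012 m or distance between dropper_1_mid and pocket_1 below 0.012 m or distance between dropper_1_mid and pocket_2 below 0.012 m or distance between dropper_1_mid and pocket_3 below 0.012 m) and (distance between dropper_2_mid and pocket_0 below 0.012 m or distance between dropper_2_mid and pocket_1 below 0.012 m or distance between dropper_2_mid and pocket_2 below 0.012 m or distance between dropper_2_mid and pocket_3 below 0.012 m) and (distance between dropper_3_mid and pocket_0 below 0.012 m or distance between dropper_3_mid and pocket_1 below 0.012 m or distance between dropper_3_mid and pocket_2 below 0.012 m or distance between dropper_3_mid and pocket_3 below 0.012 m) and distance of each of clothes_brush, round_brush from where it was at the start of the episode below 0.015 m and angle between each of clothes_brush, round_brush's own z axis and vertical below 0.2 rad and value of joint soak_timer between 3 and 3.28 rad and linear speed of caddy below 0.02 m/s and distance of each of little_can, tape_measure from where it was at the start of the episode below 0.03 m); the robot touches nothing.
It fails at once if a brush is knocked off the rail or pushed more than 30 mm along (distance of any of clothes_brush, round_brush from where it was at the start of the episode above 0.03 m).
It fails at once if a bystander is knocked over (angle between any of little_can, tape_measure's own z axis and vertical above 0.6 rad).
Of dropper_0, dropper_1, dropper_2, dropper_3 only 3 to 4 are there at a start; the rules pass over those that are not, and their reading is None.
At some moment in a run one of caddy may be knocked a few centimetres aside while the robot is not near it.
It also fails if it takes over 208 s, if anything falls off the work surface, if the arm or the gripper's body presses on something with over 40 N, if the wrist force passes 120 N, or if a joint passes its speed limit or range.

ROBOT

A 7-joint arm with a two-finger parallel gripper is mounted at the origin on a cart in front of the work surface, level with it; the furniture and walls round the work are solid. World frame = base frame: x ahead of the robot, y to its left, z up, the work surface at z = 0. Lengths are in m, angles in degrees, forces in N, time in s.
With the tool pointing down it reaches from about 0.425 to 0.875 m from the base axis. Payload 4.7 kg.
Tool frame: the origin (TCP) lies between the finger pads; the fingertips stand 17 mm ahead of it and the grasp point (between the pads) lies 2 mm behind it; z points along the fingers, y is the line along which they close (so a half turn about z gives the same grasp; the last joint's range is limited). The gripper opens to 87 mm and grips with 3 to 60 N. Pads are 19 mm wide; open, the fingers measure 117 mm over their backs; the gripper's body (75 mm by 190 mm) begins 51 mm behind the grasp point.
Start: joints at [-63.421, 18.392, -4.016, 83.108, 1.295, 78.541, -3.26], TCP at [0.283, 0.585, 0.24] pointing down, gripper open.
Joint ranges: [-163.93, 163.93], [-17.29, 119.83], [-79.2, 71.16], [3.27, 140.29], [-89.18, 269.18], [5.43, 117.66], [-154.24, 154.24]. Speed limits (degrees/s): [147.25, 147.25, 180, 180, 180, 180, 180].

INTERFACE

Orientations are given as [roll, pitch, yaw] about the fixed x, y, z axes, in that order (R = Rz(yaw) Ry(pitch) Rx(roll)).
In Python, from cell import env, cams gives the robot as it stands.
- The arm moves only by the shell command python3 -m pendant 'ROWS' [FORCE]. ROWS is JSON, a list of rows, each an object of numbers: "tx", "ty", "tz": the shift along the tool's x, y, z each as a share of 0.05 m, from -1 to 1; "spin": the turn about the tool's z as a share of 4 degrees, from -1 to 1; "claw": the closure, from 0 (fully open) to 1 (shut). A call has 1 to 10 rows; each row shifts and turns the commanded pose from where the row before left it, along the tool's axes as they then stand; what a row does not reach is not made up. A row lasts 1/8 s, in which the tool goes at most 62.5 mm and 10.7 degrees, less where a joint would pass 70% of its speed; a pose out of reach is approached as far as the arm can. A call with a number of a shift or a turn outside -1 to 1 is refused whole. A call with a gripper value outside its range is refused whole. The fingers move at their own pace and stop on an object; FORCE is the grip in N (left out, the last holds). Time passes only in rows, so rows that do not move let the fingers close. It gives the time, the measured TCP pose, the force, the opening and the grip force at its end, in the units of the state.
- env.get_obs(): the state, without advancing time (a new reading comes with each control period).
- cams.read_camera(name): name is "side" or "top"; returns the picture (480x640x3 uint8, red, green, blue); there is no depth.
- cams.camera_info(name): a dict with "fx", "fy", "cx", "cy" (pixels), "rvec" (rotation vector, rad) and "tvec" (3), from world to camera coordinates, as OpenCV has them. Camera axes: x right, y down, z forward; pixel columns grow to the right and rows downward; lengths in m; the calibration is good to about 2 mm. A picture is of the moment at which its call begins. camera_info takes no time and is no camera call.
- env.sign_off(): hands the job in; it is judged then, once.
The state is a dict: "time_s": time; "qpos": joint angles; "joint_velocities": joint speeds; "effort": joint torques, N m; "tool_pos": TCP position; "tool_rot": TCP orientation; "force": force on the tool from outside, world axes, zero at the start; "wrist_torque": the same for the moment, N m; "grip_width": finger opening in m; "grasp_force": force on a finger pad.
Only numpy, scipy, OpenCV 4.12 (cv2) and the standard library are available. Lean on these libraries where they do the work, as an engineer would, in place of code of your own. Each camera call takes 0.05 s, during which the arm holds its last target. There are 200 camera calls.

## Working session

There is one attempt and no reset: what is moved stays moved. The work goes in short steps, Python scripts to look and compute and a shell command to move; the robot and the scene stay as the last step left them, time stands still between calls to the robot, and variables do not carry over. Pictures are saved under pics/ and viewed, at most 14 in all, crops included, and the job is handed in when it is done.

```bash
ls; mkdir -p pics
python3 - <<'E'
from cell import env,cams
import cv2
for n in("top","side"):
    cv2.imwrite(f"pics/{n}0.png",cams.read_camera(n)[:,:,::-1]); print(cams.camera_info(n))
print(env.get_obs())
E
```

```text
pics
{'fx': 498.3719081653366, 'fy': 498.3719081653366, 'cx': 322.77585017455226, 'cy': 240.72936223863005, 'rvec': array([ 2.11269556, -2.16817578,  0.13935211]), 'tvec': array([0.20376907, 0.66380011, 1.36540714])}
{'fx': 582.8727629065535, 'fy': 582.8727629065535, 'cx': 320.9031006113882, 'cy': 238.090655724526, 'rvec': array([ 1.84383035, -1.42056626,  0.70565237]), 'tvec': array([0.01488387, 0.4995347 , 1.3776125 ])}
{'time_s': 0.1, 'qpos': array([-63.41977152,  18.43746363,  -4.01610953,  83.16975564,
         1.2969288 ,  78.54026664,  -3.2609072 ]), 'joint_velocities': array([-0.05911621, -0.15223449, -0.10347838, -0.12959683, -0.03545184,
       -0.00560817,  0.00923805]), 'effort': array([ 1.88829739e-05, -4.92571557e+01, -4.05425057e-01, -3.13398135e+01,
       -6.41048932e-02,  3.94559931e-02,  7.42536349e-05]), 'tool_pos': array([0.28245847, 0.58489057, 0.23852474]), 'tool_rot': array([-1.79897858e+02,  7.19236051e-03,  1.54229440e+02]), 'force': array([ 0.8070748 ,  0.51806264, -0.63982125]), 'wrist_torque': array([-0.03162591,  0.04551733,  0.01433456]), 'grasp_force': 0.0, 'grip_width': 0.08709704164775314}
```

View pics/top0.png

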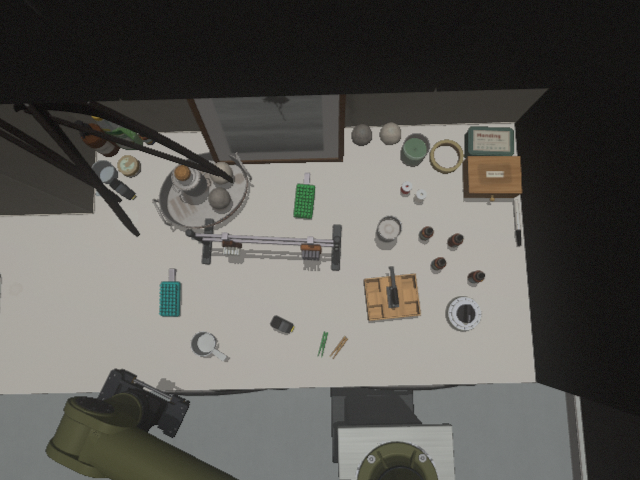

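View pics/side0.png

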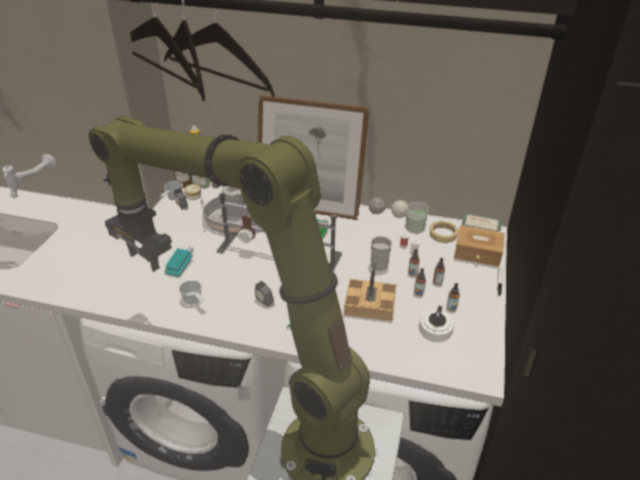

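The top view shows the caddy at about (392,297), four bottles near (426,233), (455,240), (438,264) and (477,277), the timer at (464,314), the can at (389,229), the tape measure at (282,325), and the rack from (208,240) to (337,245). I'll write the helpers and look at enlarged crops.

```bash
cat > h.py <<'E'
from cell import env,cams
import cv2,numpy as np
I={n:cams.camera_info(n) for n in("top","side")}
def KRt(n):
    i=I[n];return np.array([[i['fx'],0,i['cx']],[0,i['fy'],i['cy']],[0,0,1]]),cv2.Rodrigues(np.array(i['rvec']))[0],np.array(i['tvec'])
def ray(n,u,v,z):
    K,R,t=KRt(n);d=R.T@np.linalg.inv(K)@[u,v,1];c=-R.T@t
    return c+d*(z-c[2])/d[2]
def proj(n,p):
    K,R,t=KRt(n);q=K@(R@np.array(p,float)+t);return q[:2]/q[2]
def tri(a,b):
    A=[];y=[]
    P=[np.hstack([K@R,(K@t)[:,None]]) for K,R,t in (KRt("top"),KRt("side"))]
    X=cv2.triangulatePoints(*P,np.array(a,float)[:,None],np.array(b,float)[:,None]).ravel();return X[:3]/X[3]
def crop(n,img,x,y,w,h,s,name):
    cv2.imwrite(f"pics/{name}.png",cv2.resize(img[y:y+h,x:x+w,::-1],None,fx=s,fy=s,interpolation=cv2.INTER_CUBIC))
E
python3 - <<'E'
from h import *
t=cv2.imread("pics/top0.png")[:,:,::-1];
crop("top",t,350,200,160,140,5,"c1")
crop("top",t,190,205,170,110,4.7,"c2")
for n in I: print(n,"cam at",-KRt(n)[1].T@KRt(n)[2])
for z in(0,0.1):print([ray("top",*p,z).round(3).tolist() for p in((392,297),(464,314),(426,233),(337,245),(210,240))])
E
```

```text
top cam at [0.46622291 0.16994849 1.44922144]
side cam at [-0.76614074 -0.17595484  1.23678653]
[[0.507, -0.009, 0.0], [0.453, -0.212, 0.0], [0.691, -0.116, 0.0], [0.662, 0.146, 0.0], [0.687, 0.52, 0.0]]
[[0.504, 0.004, 0.1], [0.454, -0.186, 0.1], [0.675, -0.097, 0.1], [0.649, 0.147, 0.1], [0.672, 0.495, 0.1]]
```

View pics/c1.png

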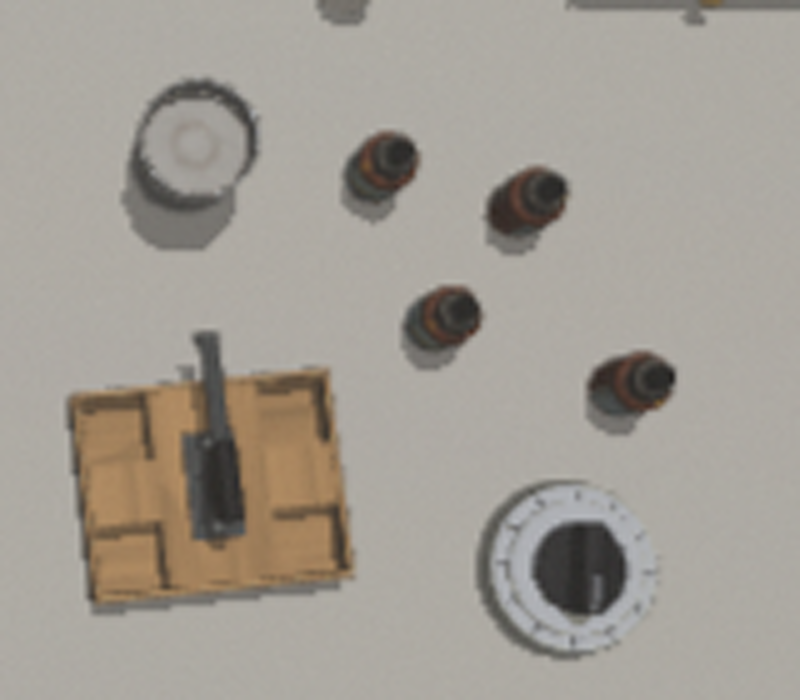

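View pics/c2.png

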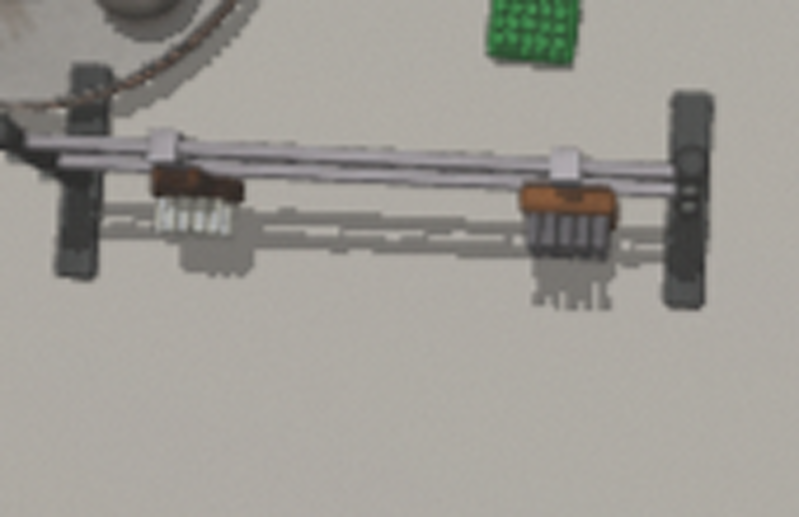

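The first crop shows the caddy's corners at (70,397), (328,370), (352,575) and (93,600), with the hook pointing away from the robot. The white line on the knob points at the robot. The second crop shows the brown round brush on the left at (197,185) and the clothes brush on the right at (567,198).

Run:
```python
from h import *
t=cv2.imread("pics/top0.png")[:,:,::-1];s=cv2.imread("pics/side0.png")[:,:,::-1]
a=cv2.resize(t[293:335,443:488,::-1],None,fx=9,fy=9,interpolation=cv2.INTER_CUBIC)
b=cv2.resize(s[298:344,412:462,::-1],None,fx=8,fy=8,interpolation=cv2.INTER_CUBIC)
h=min(a.shape[0],b.shape[0]); cv2.imwrite("pics/tm.png",np.hstack([a[:h],b[:h]])); print(a.shape,b.shape)
crop("side",s,335,230,135,115,5.8,"s1")
def c1(u,v):return 350+(u+.5)/5-.5,200+(v+.5)/5-.5
def c2(u,v):return 190+(u+.5)/4.7-.5,205+(v+.5)/4.7-.5
r=lambda p,z:ray("top",*p,z).round(4)[:2]
print("caddy",[r(c1(*p),.044) for p in((70,397),(328,370),(352,575),(93,600))],np.mean([r(c1(*p),.044) for p in((70,397),(328,370),(352,575),(93,600))],0))
print("hooktip",r(c1(205,335),.1))
dk=(t.max(2)<55).astype(np.uint8)
# bulbs: dark blobs
for p in((400,155),(547,188),(461,309),(655,378)):
    print("bottle",r(c1(*p),.1))
print("timer",r(c1(581,568),.06),"can",r(c1(197,143),.0),r(c1(205,140),.097))
print("brush hooks",r(c2(163,147),.17),r(c2(566,165),.17))
print("posts",r(c2(690,200),.205),"rail ends",r(c2(30,142),.17),r(c2(672,174),.17),r(c2(340,157),.17))
```

```text
(378, 405, 3) (368, 400, 3)
caddy [array([0.5577, 0.0744]), array([ 0.5691, -0.0712]), array([ 0.4548, -0.0786]), array([0.4446, 0.0657])] [ 0.50655  -0.002425]
hooktip [0.5857 0.0039]
bottle [ 0.6816 -0.1068]
bottle [ 0.6612 -0.1857]
bottle [ 0.5962 -0.1351]
bottle [ 0.5562 -0.2371]
timer [ 0.4556 -0.2014] can [ 0.708  -0.0087] [ 0.6933 -0.0012]
brush hooks [0.6711 0.4413] [0.6549 0.2181]
posts [0.629  0.1507] rail ends [0.6759 0.5153] [0.6483 0.1597] [0.6628 0.3431]
```

View pics/tm.png

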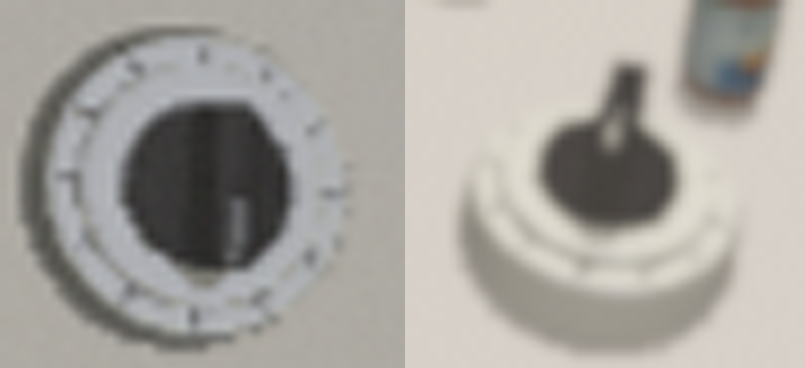

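View pics/s1.png

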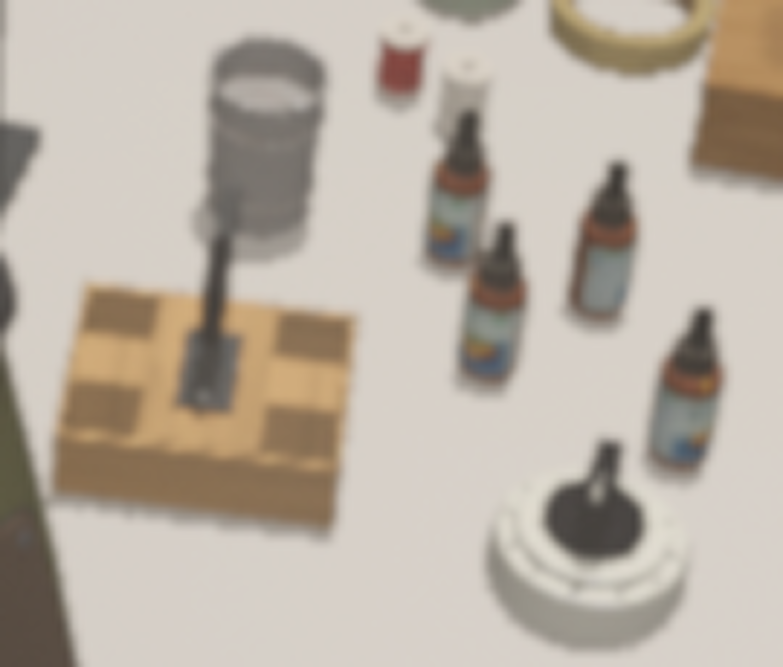

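The line points towards the robot, and a small light notch at (203,275) may be the zero mark. I'll unwrap the dial to check.

Run:
```python
from h import *
out=[]
# puck centre by bright ellipse in top
t=cv2.imread("pics/top0.png");g=cv2.imread("pics/side0.png")
hsv=cv2.cvtColor(t,cv2.COLOR_BGR2HSV)
C=np.array([0.4556,-0.2045])
# refine centre: bottle-free puck: bluish-white mask in the top view
b=t.astype(int);m=((b[:,:,0]-b[:,:,2]>2)&(b.max(2)>120)).astype(np.uint8);m[:290]=0;m[338:]=0;m[:,:440]=0;m[:,492:]=0
c=max(cv2.findContours(m,0,1)[0],key=cv2.contourArea);e=cv2.fitEllipse(cv2.convexHull(c));print(e)
C=ray("top",*e[0],.03)[:2];print("puck c",C)
for n,im in(("top",t),("side",g)):
    th=np.radians(np.arange(0,360,1.));rr=np.linspace(.02,.052,33)
    P=np.array([[proj(n,[C[0]+r*np.cos(a),C[1]+r*np.sin(a),.03]) for a in th] for r in rr],np.float32)
    o=cv2.remap(cv2.cvtColor(im,cv2.COLOR_BGR2GRAY),P[...,0].copy(),P[...,1].copy(),cv2.INTER_CUBIC)
    o=cv2.normalize(o,None,0,255,cv2.NORM_MINMAX); o=cv2.createCLAHE(3,(1,4)).apply(o)
    out.append(cv2.resize(o,(790,250),interpolation=cv2.INTER_CUBIC))
cv2.imwrite("pics/pol.png",np.vstack(out))
```

```text
((464.1947326660156, 312.9960021972656), (31.022029876708984, 32.7078971862793), 141.44012451171875)
puck c [ 0.45606243 -0.20497635]
```

View pics/pol.png

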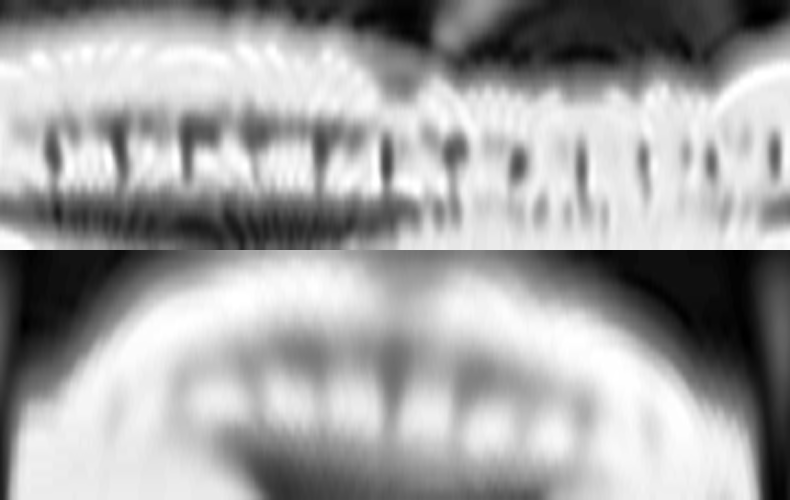

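The dial has 12 ticks. The one at 176° runs inward in both views, so it looks like the long mark, and the knob points at it. Next I'll cross-check positions with the side view.

```bash
python3 - <<'E'
from h import *
f=lambda u,v:(335+(u+.5)/5.8-.5,230+(v+.5)/5.8-.5)
c1=lambda u,v:(350+(u+.5)/5-.5,200+(v+.5)/5-.5)
S=dict(A=(467,117),B=(618,167),C=(505,229),D=(704,315));T=dict(A=(400,155),B=(547,188),C=(461,309),D=(655,378))
for k in S:print(k,ray("side",*f(*S[k]),.1).round(4),ray("top",*c1(*T[k]),.1).round(4),tri(c1(*T[k]),f(*S[k])).round(4))
print([ray("side",*f(*p),.044).round(4)[:2] for p in((85,287),(355,318),(333,468),(60,437))],np.mean([ray("side",*f(*p),.044) for p in((85,287),(355,318),(333,468),(60,437))],0))
print("line",ray("top",*c1(597,578),.074),ray("top",*c1(597,610),.074))
print("tape",ray("top",282,325,.05))
E
python3 -m pendant '[{"spin":1},{"spin":1},{"spin":1},{"spin":1},{"spin":1},{"spin":1},{"spin":1},{"spin":1},{"spin":1},{"spin":1}]' 15
```

```text
A [ 0.6807 -0.1102  0.1   ] [ 0.6816 -0.1068  0.1   ] [ 0.6823 -0.1089  0.0982]
B [ 0.6593 -0.1927  0.1   ] [ 0.6612 -0.1857  0.1   ] [ 0.6627 -0.1903  0.0961]
C [ 0.5935 -0.141   0.1   ] [ 0.5962 -0.1351  0.1   ] [ 0.5974 -0.1389  0.0958]
D [ 0.5532 -0.2453  0.1   ] [ 0.5562 -0.2371  0.1   ] [ 0.5576 -0.2427  0.0947]
[array([0.5555, 0.0704]), array([ 0.5684, -0.0717]), array([ 0.4552, -0.0781]), array([0.4415, 0.0582])] [ 0.50516198 -0.00532389  0.044     ]
line [ 0.45013571 -0.20596508  0.074     ] [ 0.43298957 -0.20482258  0.074     ]
tape [0.43578432 0.30538479 0.05      ]invalid input at $[0]: expected keys tx, ty, tz, spin, claw
```

```bash
python3 -m pendant '[{"tx":0,"ty":0,"tz":-0.6,"spin":1,"claw":0},{"tx":0,"ty":0,"tz":-0.6,"spin":1,"claw":0},{"tx":0,"ty":0,"tz":0,"spin":1,"claw":0},{"tx":0,"ty":0,"tz":0,"spin":1,"claw":0},{"tx":0,"ty":0,"tz":0,"spin":1,"claw":0},{"tx":0,"ty":0,"tz":0,"spin":1,"claw":0},{"tx":0,"ty":0,"tz":0,"spin":1,"claw":0},{"tx":0,"ty":0,"tz":0,"spin":1,"claw":0},{"tx":0,"ty":0,"tz":0,"spin":1,"claw":0},{"tx":0,"ty":0,"tz":0,"spin":1,"claw":0}]' 15
python3 -m pendant '[{"tx":0,"ty":0,"tz":0,"spin":1,"claw":0},{"tx":0,"ty":0,"tz":0,"spin":1,"claw":0},{"tx":0,"ty":0,"tz":0,"spin":1,"claw":0},{"tx":0,"ty":0,"tz":0,"spin":1,"claw":0},{"tx":0,"ty":0,"tz":0,"spin":1,"claw":0},{"tx":0,"ty":0,"tz":0,"spin":0,"claw":0}]'
```

```text
time_s: 1.35
tool_pos: [0.2825, 0.5851, 0.2989]
tool_rot: [-180.0, 0.0, 114.1]
force: [0.1, -0.3, -0.3]
grip_width: 0.0867
grasp_force: 0.0
time_s: 2.1
tool_pos: [0.2825, 0.5852, 0.299]
tool_rot: [-180.0, 0.1, 94.3]
force: [0.7, -0.1, -0.7]
grip_width: 0.0872
grasp_force: 0.0
```

```bash
python3 -m pendant '[{"tx":-0.9,"ty":0.3,"tz":0,"spin":0,"claw":0},{"tx":-0.9,"ty":0.3,"tz":0,"spin":0,"claw":0},{"tx":-0.9,"ty":0.3,"tz":0,"spin":0,"claw":0},{"tx":-0.9,"ty":0.3,"tz":0,"spin":0,"claw":0},{"tx":-0.9,"ty":0.3,"tz":0,"spin":0,"claw":0},{"tx":-0.9,"ty":0.3,"tz":0,"spin":0,"claw":0},{"tx":-0.9,"ty":0.3,"tz":0,"spin":0,"claw":0},{"tx":-0.9,"ty":0.3,"tz":0,"spin":0,"claw":0},{"tx":-0.9,"ty":0.3,"tz":0,"spin":0,"claw":0},{"tx":-0.9,"ty":0.3,"tz":0,"spin":0,"claw":0}]'
python3 -m pendant '[{"tx":-0.98,"ty":0.37,"tz":0,"spin":0,"claw":0},{"tx":-0.98,"ty":0.37,"tz":0,"spin":0,"claw":0},{"tx":-0.98,"ty":0.37,"tz":0,"spin":0,"claw":0},{"tx":-0.98,"ty":0.37,"tz":0.4,"spin":0,"claw":0},{"tx":-0.98,"ty":0.37,"tz":0.8,"spin":0,"claw":0},{"tx":-0.98,"ty":0.37,"tz":0.8,"spin":0,"claw":0},{"tx":0,"ty":0,"tz":0.8,"spin":0,"claw":0},{"tx":0,"ty":0,"tz":0,"spin":0,"claw":0.3},{"tx":0,"ty":0,"tz":0,"spin":0,"claw":0.3}]'
```

```text
time_s: 3.35
tool_pos: [0.4657, 0.1461, 0.2996]
tool_rot: [180.0, -0.0, 94.3]
force: [-0.3, -0.1, 0.2]
grip_width: 0.0872
grasp_force: 0.0
time_s: 4.47
tool_pos: [0.5963, -0.1318, 0.1651]
tool_rot: [179.9, -0.0, 94.3]
force: [0.7, 0.6, 0.3]
grip_width: 0.0743
grasp_force: 0.0
```

```bash
python3 -m pendant '[{"tx":-0.14,"ty":0.01,"tz":0.5,"spin":0,"claw":0.3},{"tx":0,"ty":0,"tz":0.62,"spin":0,"claw":0.3},{"tx":0,"ty":0,"tz":0.5,"spin":0,"claw":0.3},{"tx":0,"ty":0,"tz":0.5,"spin":0,"claw":0.3},{"tx":0,"ty":0,"tz":0,"spin":0,"claw":1},{"tx":0,"ty":0,"tz":0,"spin":0,"claw":1},{"tx":0,"ty":0,"tz":0,"spin":0,"claw":1},{"tx":0,"ty":0,"tz":0,"spin":0,"claw":1},{"tx":0,"ty":0,"tz":0,"spin":0,"claw":1},{"tx":0,"ty":0,"tz":0,"spin":0,"claw":1}]' 15
python3 -m pendant '[{"tx":0,"ty":0,"tz":-0.8,"spin":0,"claw":1},{"tx":0,"ty":0,"tz":-0.8,"spin":0,"claw":1},{"tx":0,"ty":0,"tz":-0.8,"spin":0,"claw":1},{"tx":0,"ty":0,"tz":0,"spin":0,"claw":1}]'
```

```text
time_s: 5.72
tool_pos: [0.5977, -0.1395, 0.059]
tool_rot: [179.9, 0.0, 94.2]
force: [0.1, 0.3, 5.8]
grip_width: 0.0317
grasp_force: 15.0
time_s: 6.22
tool_pos: [0.5983, -0.1402, 0.1809]
tool_rot: [179.7, 0.0, 94.2]
force: [-0.3, -0.7, 0.1]
grip_width: 0.0321
grasp_force: 15.0
```

```bash
cat >> h.py <<'E'
from scipy.optimize import least_squares
def caddy(n,img,show=0):
    hsv=cv2.cvtColor(img[:,:,:3].copy(),cv2.COLOR_RGB2HSV);m=cv2.inRange(hsv,(8,70,60),(25,255,255))
    m=cv2.morphologyEx(m,3,np.ones((3,3)),iterations=2)
    k=[c for c in cv2.findContours(m,0,1)[0] if cv2.contourArea(c)>900]
    if not k:return None
    c=[x for x in k if abs(ray(n,*cv2.minAreaRect(x)[0],.03)[1])<.12 and ray(n,*cv2.minAreaRect(x)[0],.03)[0]<.62]
    return c[0][:,0,:] if c else None
E
python3 - <<'E'
from h import *
for n in("top","side"):
    im=cv2.imread(f"pics/{n}0.png")[:,:,::-1];c=caddy(n,im);h=cv2.convexHull(c)
    a=cv2.approxPolyDP(h,3,True)[:,0];print(n,[(p.tolist(),ray(n,*p,.044).round(4)[:2].tolist(),ray(n,*p,0).round(4)[:2].tolist()) for p in a])
    # predicted corner pixels for a guess
    g=np.radians(4.2);R=np.array([[np.cos(g),-np.sin(g)],[np.sin(g),np.cos(g)]])
    for z in(.044,0):print(z,[proj(n,[*(np.array([.506,-.004])+R@[x,y]),z]).round(1).tolist() for x,y in((.059,.073),(.059,-.073),(-.059,-.073),(-.059,.073))])
    cv2.polylines(b:=im[:,:,::-1].copy(),[np.array([proj(n,[*(np.array([.506,-.004])+R@[x,y]),.044]) for x,y in((.059,.073),(.059,-.073),(-.059,-.073),(-.059,.073))]).round().astype(int)],True,(0,0,255))
E
```

```text
top [([415, 274], [0.568, -0.0705], [0.5712, -0.0781]), ([420, 313], [0.4592, -0.0789], [0.459, -0.0866]), ([369, 320], [0.4434, 0.0636], [0.4427, 0.0602]), ([364, 280], [0.5549, 0.0734], [0.5577, 0.0703])]
0.044 [[364.0, 278.4], [415.7, 273.2], [420.9, 315.4], [368.7, 320.6]]
0 [[363.0, 279.4], [413.1, 274.4], [418.2, 315.3], [367.5, 320.4]]
side [([350, 279], [0.5564, 0.0682], [0.6052, 0.0772]), ([395, 285], [0.5651, -0.0698], [0.6142, -0.0659]), ([391, 319], [0.4197, -0.0809], [0.4635, -0.0774]), ([345, 314], [0.4054, 0.0498], [0.4486, 0.0582])]
0.044 [[348.6, 278.1], [396.1, 284.1], [392.9, 311.1], [342.8, 304.5]]
0 [[348.1, 288.6], [394.9, 294.7], [391.6, 321.8], [342.4, 315.2]]
```

```bash
python3 -m pendant '[{"tx":0.6,"ty":-0.3,"tz":0,"spin":0,"claw":1},{"tx":0.6,"ty":-0.3,"tz":0,"spin":0,"claw":1},{"tx":0.65,"ty":-0.32,"tz":0,"spin":0,"claw":1},{"tx":0,"ty":0,"tz":0.5,"spin":0,"claw":1},{"tx":0,"ty":0,"tz":0.4,"spin":0,"claw":1},{"tx":0,"ty":0,"tz":0,"spin":0,"claw":1}]'
python3 - <<'E'
from h import *
t=cams.read_camera("top");s=cams.read_camera("side")
cv2.imwrite("pics/top1.png",t[:,:,::-1]);cv2.imwrite("pics/side1.png",s[:,:,::-1])
a=cv2.resize(t[250:330,350:430,::-1],None,fx=5,fy=5,interpolation=cv2.INTER_CUBIC)
b=cv2.resize(s[250:330,335:415,::-1],None,fx=5,fy=5,interpolation=cv2.INTER_CUBIC)
cv2.imwrite("pics/p1.png",np.hstack([a,b]))
E
```

```text
time_s: 6.98
tool_pos: [0.5415, -0.0504, 0.1301]
tool_rot: [-179.7, 0.0, 94.2]
force: [0.0, -0.3, -0.8]
grip_width: 0.0317
grasp_force: 15.0
```

View pics/p1.png

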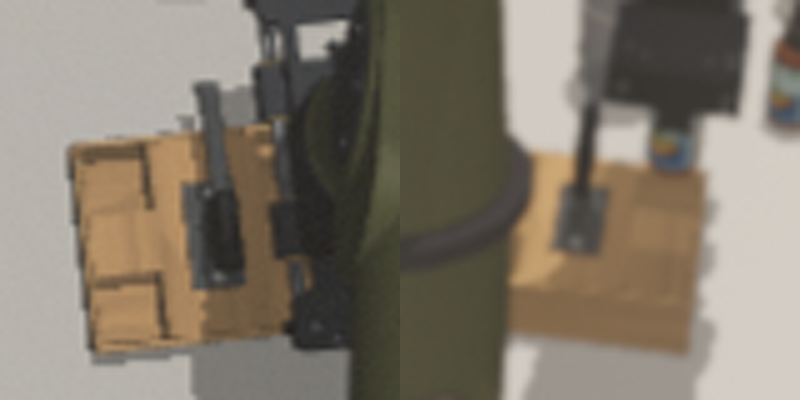

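The bottle hangs upright above the +x,-y pocket, with its side-view base at crop (672,165).

```bash
python3 - <<'E'
from h import *
print(proj("side",[.5415,-.0504,.071]),proj("side",[.5415,-.0504,.09]), "seen", 335+(272.5+.5)/5-.5, "width edges 16.5:",proj("side",[.5415,-.0669,.08])[0],proj("side",[.5415,-.0339,.08])[0])
s=cv2.imread("pics/side1.png")[:,:,::-1]
for v in(274,277,280):print(v,s[v,380:400].astype(int).tolist())
E
python3 -m pendant '[{"tx":-0.02,"ty":0.08,"tz":0.3,"spin":0,"claw":1},{"tx":0,"ty":0,"tz":0,"spin":0,"claw":1},{"tx":0,"ty":0,"tz":0,"spin":0,"claw":1}]'
```

```text
[388.09395124 282.3015848 ] [388.58602703 277.52448837] seen 389.1 width edges 16.5: 393.82818389503353 382.8447096748629
274 [[163, 157, 149], [167, 160, 153], [177, 170, 162], [178, 172, 164], [155, 150, 142], [113, 112, 104], [77, 76, 71], [62, 59, 55], [58, 54, 50], [59, 55, 51], [59, 55, 52], [59, 55, 52], [68, 65, 62], [93, 91, 86], [116, 113, 106], [146, 140, 132], [182, 175, 167], [199, 193, 184], [202, 195, 187], [201, 194, 186]]
277 [[210, 203, 195], [210, 203, 195], [208, 201, 193], [195, 188, 179], [161, 153, 142], [121, 112, 92], [106, 101, 75], [105, 103, 80], [107, 106, 87], [104, 105, 92], [95, 100, 95], [87, 94, 95], [93, 98, 98], [113, 112, 107], [136, 130, 122], [170, 163, 154], [198, 191, 182], [209, 202, 193], [211, 204, 196], [211, 204, 196]]
280 [[208, 201, 192], [208, 202, 193], [204, 197, 189], [185, 179, 171], [143, 138, 133], [110, 101, 95], [112, 93, 77], [113, 91, 70], [108, 85, 66], [98, 79, 68], [84, 79, 81], [79, 89, 99], [97, 105, 110], [114, 115, 112], [141, 135, 127], [183, 176, 167], [205, 198, 190], [210, 204, 195], [211, 204, 196], [211, 204, 196]]
time_s: 7.45
tool_pos: [0.548, -0.0514, 0.1177]
tool_rot: [-180.0, 0.0, 94.2]
force: [0.7, 0.6, -0.7]
grip_width: 0.0318
grasp_force: 15.0
```

```bash
python3 -m pendant '[{"tx":0.02,"ty":0,"tz":0,"spin":0,"claw":1},{"tx":0,"ty":0,"tz":0,"spin":0,"claw":1},{"tx":0,"ty":0,"tz":0,"spin":0,"claw":1}]'; python3 -m pendant '[{"tx":0,"ty":0,"tz":0,"spin":0,"claw":1}]';python3 -m pendant '[{"tx":0,"ty":0,"tz":0,"spin":0,"claw":1}]'
```

```text
time_s: 7.82
tool_pos: [0.5479, -0.0502, 0.1179]
tool_rot: [180.0, -0.0, 94.2]
force: [-0.6, -0.3, -1.2]
grip_width: 0.032
grasp_force: 15.0
time_s: 7.95
tool_pos: [0.5478, -0.0502, 0.1178]
tool_rot: [180.0, -0.0, 94.2]
force: [-0.3, 0.2, -0.3]
grip_width: 0.0319
grasp_force: 15.0
time_s: 8.07
tool_pos: [0.5478, -0.0502, 0.1177]
tool_rot: [180.0, -0.0, 94.2]
force: [-0.1, 0.7, -0.4]
grip_width: 0.0317
grasp_force: 15.0
```

```bash
python3 -m pendant '[{"tx":0,"ty":-0.046,"tz":0,"spin":0,"claw":1},{"tx":0,"ty":0,"tz":0.15,"spin":0,"claw":1},{"tx":0,"ty":0,"tz":0.1,"spin":0,"claw":1},{"tx":0,"ty":0,"tz":0.1,"spin":0,"claw":1},{"tx":0,"ty":0,"tz":0.1,"spin":0,"claw":1},{"tx":0,"ty":0,"tz":0,"spin":0,"claw":1},{"tx":0,"ty":0,"tz":0,"spin":0,"claw":1}]'
```

```text
time_s: 8.95
tool_pos: [0.5457, -0.0505, 0.0953]
tool_rot: [180.0, 0.0, 94.2]
force: [0.1, 0.5, -0.8]
grip_width: 0.0318
grasp_force: 15.0
```

```bash
python3 -m pendant '[{"tx":0,"ty":0,"tz":0.15,"spin":0,"claw":1},{"tx":0,"ty":0,"tz":0.15,"spin":0,"claw":1},{"tx":0,"ty":0,"tz":0.15,"spin":0,"claw":1},{"tx":0,"ty":0,"tz":0.1,"spin":0,"claw":1},{"tx":0,"ty":0,"tz":0,"spin":0,"claw":1},{"tx":0,"ty":0,"tz":0,"spin":0,"claw":1}]'
```

```text
time_s: 9.7
tool_pos: [0.5457, -0.0505, 0.0678]
tool_rot: [180.0, 0.0, 94.2]
force: [-0.6, -0.9, -0.2]
grip_width: 0.0319
grasp_force: 15.0
```

```bash
python3 -m pendant '[{"tx":0,"ty":0,"tz":0.03,"spin":0,"claw":0.42},{"tx":0,"ty":0,"tz":0,"spin":0,"claw":0.42},{"tx":0,"ty":0,"tz":0,"spin":0,"claw":0.42},{"tx":0,"ty":0,"tz":-0.5,"spin":0,"claw":0.42},{"tx":0,"ty":0,"tz":-0.9,"spin":0,"claw":0.42},{"tx":0,"ty":0,"tz":-0.9,"spin":0,"claw":0.3},{"tx":-0.4,"ty":0.8,"tz":0,"spin":0,"claw":0.3},{"tx":-0.5,"ty":0.9,"tz":0,"spin":0,"claw":0.3},{"tx":-0.475,"ty":0.94,"tz":0,"spin":0,"claw":0.3},{"tx":0,"ty":0,"tz":0,"spin":0,"claw":0.3}]'
python3 -m pendant '[{"tx":0,"ty":0,"tz":0,"spin":0,"claw":0.3},{"tx":0,"ty":0,"tz":0,"spin":0,"claw":0.3}]'
python3 - <<'E'
from h import *
t=cams.read_camera("top");s=cams.read_camera("side")
cv2.imwrite("pics/top2.png",t[:,:,::-1]);cv2.imwrite("pics/side2.png",s[:,:,::-1])
a=cv2.resize(t[250:330,350:430,::-1],None,fx=5,fy=5,interpolation=cv2.INTER_CUBIC)
b=cv2.resize(s[230:310,345:425,::-1],None,fx=5,fy=5,interpolation=cv2.INTER_CUBIC)
cv2.imwrite("pics/p2.png",np.hstack([a,b]))
E
```

```text
time_s: 10.95
tool_pos: [0.6838, -0.1111, 0.1786]
tool_rot: [-179.8, 0.2, 94.2]
force: [0.5, -0.5, -0.7]
grip_width: 0.061
grasp_force: 0.0
time_s: 11.2
tool_pos: [0.6816, -0.1086, 0.1819]
tool_rot: [180.0, -0.1, 94.3]
force: [0.8, -0.6, 0.1]
grip_width: 0.0606
grasp_force: 0.0
```

View pics/p2.png

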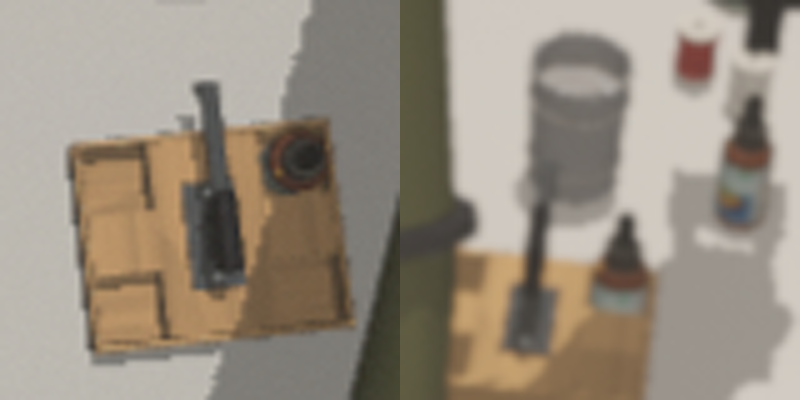

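C is seated at (297,158) in the crop and the caddy hasn't moved.

```bash
python3 -m pendant '[{"tx":0,"ty":0,"tz":0.8,"spin":0,"claw":0.3},{"tx":0,"ty":0,"tz":0.8,"spin":0,"claw":0.3},{"tx":0,"ty":0,"tz":0.86,"spin":0,"claw":0.3},{"tx":0,"ty":0,"tz":0,"spin":0,"claw":0.3},{"tx":0,"ty":0,"tz":0,"spin":0,"claw":1},{"tx":0,"ty":0,"tz":0,"spin":0,"claw":1},{"tx":0,"ty":0,"tz":0,"spin":0,"claw":1},{"tx":0,"ty":0,"tz":0,"spin":0,"claw":1},{"tx":0,"ty":0,"tz":0,"spin":0,"claw":1}]'
python3 -m pendant '[{"tx":0,"ty":0,"tz":-0.9,"spin":0,"claw":1},{"tx":0,"ty":0,"tz":-0.96,"spin":0,"claw":1},{"tx":0,"ty":0,"tz":-0.96,"spin":0,"claw":1},{"tx":0.8,"ty":-0.6,"tz":0,"spin":0,"claw":1},{"tx":0.8,"ty":-0.6,"tz":0,"spin":0,"claw":1},{"tx":0.9,"ty":-0.7,"tz":0,"spin":0,"claw":1},{"tx":0.86,"ty":-0.72,"tz":0,"spin":0,"claw":1},{"tx":0,"ty":0,"tz":0.4,"spin":0,"claw":1},{"tx":0,"ty":0,"tz":0.4,"spin":0,"claw":1},{"tx":0,"ty":0,"tz":0.4,"spin":0,"claw":1}]'
python3 -m pendant '[{"tx":0,"ty":0,"tz":0.3,"spin":0,"claw":1},{"tx":0,"ty":0,"tz":0,"spin":0,"claw":1},{"tx":0,"ty":0,"tz":0,"spin":0,"claw":1},{"tx":0,"ty":0,"tz":0,"spin":0,"claw":1}]'
```

```text
time_s: 12.42
tool_pos: [0.6831, -0.1094, 0.0594]
tool_rot: [179.9, 0.0, 94.2]
force: [-0.3, 0.1, 3.4]
grip_width: 0.0322
grasp_force: 14.9
time_s: 13.68
tool_pos: [0.5386, 0.0488, 0.1384]
tool_rot: [-180.0, -0.0, 94.3]
force: [0.4, -0.1, -0.5]
grip_width: 0.0323
grasp_force: 14.8
time_s: 14.18
tool_pos: [0.5398, 0.0487, 0.125]
tool_rot: [179.9, -0.0, 94.2]
force: [-0.6, 0.7, -0.3]
grip_width: 0.032
grasp_force: 14.8
```

```bash
cat >> h.py <<'E'
def look(name,tb,sb):
    o=[]
    for n,(x,y) in(("top",tb),("side",sb)):
        im=cams.read_camera(n)[:,:,::-1];cv2.imwrite(f"pics/{n}{name}.png",im)
        o.append(cv2.resize(im[y:y+80,x:x+80],None,fx=5,fy=5,interpolation=cv2.INTER_CUBIC))
    cv2.imwrite(f"pics/p{name}.png",np.hstack(o))
E
python3 - <<'E'
from h import *
look("3",(350,250),(335,230))
p=env.get_obs()["tool_pos"]; print(p)
s=cv2.imread("pics/side3.png")
u=proj("side",[p[0],p[1],p[2]-.045]);print(u)
for v in(0,3):print([int(x) for x in s[int(u[1])+v,int(u[0])-11:int(u[0])+12].mean(1)],int(u[0])-11)
E
```

```text
[0.53964246 0.04869146 0.12483606]
[355.58055214 274.78776809]
[69, 69, 68, 68, 67, 66, 68, 74, 83, 86, 87, 90, 93, 100, 109, 116, 118, 128, 165, 191, 200, 201, 201] 344
[70, 70, 69, 68, 67, 67, 67, 67, 70, 71, 71, 70, 75, 89, 104, 112, 115, 137, 177, 197, 201, 201, 201] 344
```

```bash
python3 -m pendant '[{"tx":0.01,"ty":-0.026,"tz":0,"spin":0,"claw":1},{"tx":0,"ty":0,"tz":0.2,"spin":0,"claw":1},{"tx":0,"ty":0,"tz":0.2,"spin":0,"claw":1},{"tx":0,"ty":0,"tz":0.15,"spin":0,"claw":1},{"tx":0,"ty":0,"tz":0,"spin":0,"claw":1},{"tx":0,"ty":0,"tz":0,"spin":0,"claw":1}]'
```

```text
time_s: 15.02
tool_pos: [0.538, 0.0489, 0.0968]
tool_rot: [180.0, 0.0, 94.2]
force: [0.5, 0.2, -0.3]
grip_width: 0.0325
grasp_force: 14.8
```

```bash
python3 -m pendant '[{"tx":0,"ty":0,"tz":0.15,"spin":0,"claw":1},{"tx":0,"ty":0,"tz":0.15,"spin":0,"claw":1},{"tx":0,"ty":0,"tz":0.15,"spin":0,"claw":1},{"tx":0,"ty":0,"tz":0.15,"spin":0,"claw":1},{"tx":0,"ty":0,"tz":0,"spin":0,"claw":1},{"tx":0,"ty":0,"tz":0,"spin":0,"claw":1}]'
python3 -m pendant '[{"tx":0,"ty":0,"tz":0,"spin":0,"claw":0.42},{"tx":0,"ty":0,"tz":0,"spin":0,"claw":0.42},{"tx":0,"ty":0,"tz":0,"spin":0,"claw":0.42},{"tx":0,"ty":0,"tz":-0.6,"spin":0,"claw":0.42},{"tx":0,"ty":0,"tz":-0.9,"spin":0,"claw":0.42},{"tx":0,"ty":0,"tz":-0.9,"spin":0,"claw":0.3}]'
python3 -m pendant '[{"tx":-0.8,"ty":0.3,"tz":0,"spin":0,"claw":0.3},{"tx":-0.9,"ty":0.4,"tz":0,"spin":0,"claw":0.3},{"tx":-0.9,"ty":0.4,"tz":0,"spin":0,"claw":0.3},{"tx":-0.9,"ty":0.4,"tz":0,"spin":0,"claw":0.3},{"tx":-0.8,"ty":0.4,"tz":0,"spin":0,"claw":0.3},{"tx":-0.67,"ty":0.24,"tz":0,"spin":0,"claw":0.3},{"tx":0,"ty":0,"tz":0,"spin":0,"claw":0.3},{"tx":0,"ty":0,"tz":0,"spin":0,"claw":0.3},{"tx":0,"ty":0,"tz":0,"spin":0,"claw":0.3}]'
python3 - <<'E'
from h import *
look("4",(350,250),(335,230))
E
```

```text
time_s: 15.78
tool_pos: [0.5379, 0.0489, 0.0667]
tool_rot: [-180.0, 0.0, 94.2]
force: [0.7, 0.3, -0.7]
grip_width: 0.032
grasp_force: 14.8
time_s: 16.52
tool_pos: [0.5377, 0.0489, 0.188]
tool_rot: [-180.0, 0.0, 94.2]
force: [0.9, 0.0, -0.5]
grip_width: 0.0548
grasp_force: 0.0
time_s: 17.65
tool_pos: [0.6631, -0.1888, 0.1868]
tool_rot: [180.0, -0.1, 94.4]
force: [-0.0, 0.7, -0.3]
grip_width: 0.0607
grasp_force: 0.0
```

View pics/p4.png

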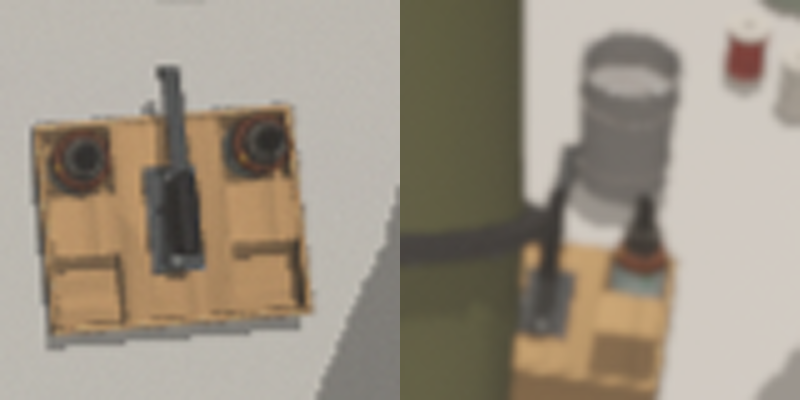

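The caddy was knocked about 38 crop px to the left, with both bottles still seated. I'll re-measure its pose against the earlier picture.

```bash
cat >> h.py <<'E'
def cpose(img):
    "edges of the caddy's top face by line fits on the tan mask, top view; RGB image"
    c=caddy("top",img);P=np.array([ray("top",*p,.044)[:2] for p in cv2.convexHull(c)[:,0]],np.float32)
    (x,y),(w,h),a=cv2.minAreaRect(P*1000)
    while a>45:a-=90
    return x,y,a,w,h
def lcmp(f0,f1,box):
    "similarity shift from ORB-free ECC between two top pictures: warp f0->f1 on caddy box"
    a,b=[cv2.cvtColor(cv2.imread(f),cv2.COLOR_BGR2GRAY) for f in(f0,f1)]
    x,y,w,h=box;W=np.float32([[1,0,-7.6],[0,1,-3]])
    cc,W=cv2.findTransformECC(a[y:y+h,x:x+w],b[y:y+h,x:x+w],W,cv2.MOTION_EUCLIDEAN,(3,200,1e-6));return cc,W
E
python3 - <<'E'
from h import *
for f in("top0","top4"):print(f,np.round(cpose(cv2.imread(f"pics/{f}.png")[:,:,::-1]),2))
c1=lambda u,v:(350+(u+.5)/5-.5,250+(v+.5)/5-.5)
for L in([(70,147),(328,119),(352,325),(93,350)],[(33,128),(290,105),(312,310),(50,333)]):
    q=np.array([ray("top",*c1(*p),.044)[:2] for p in L]);print(q.mean(0),np.degrees(np.arctan2(*(q[0]+q[1]-q[2]-q[3])[::-1])),np.degrees(np.arctan2(*(q[0]+q[3]-q[1]-q[2])[::-1]))-90)
E
```

```text
top0 [506.5   -2.57   4.42 117.23 145.39]
top4 [515.89  19.17   3.28 116.76 145.17]
[ 0.50670489 -0.00242361] 4.036284308097508 4.374429854177151
[0.51630907 0.01925248] 3.0338286180679446 3.5873545152034296
```

```bash
python3 -m pendant '[{"tx":-0.04,"ty":0,"tz":0.8,"spin":0,"claw":0.3},{"tx":0,"ty":0,"tz":0.86,"spin":0,"claw":0.3},{"tx":0,"ty":0,"tz":0.9,"spin":0,"claw":0.3},{"tx":0,"ty":0,"tz":0,"spin":0,"claw":0.3},{"tx":0,"ty":0,"tz":0,"spin":0,"claw":1},{"tx":0,"ty":0,"tz":0,"spin":0,"claw":1},{"tx":0,"ty":0,"tz":0,"spin":0,"claw":1},{"tx":0,"ty":0,"tz":0,"spin":0,"claw":1},{"tx":0,"ty":0,"tz":0,"spin":0,"claw":1}]'
python3 -m pendant '[{"tx":0,"ty":0,"tz":-0.9,"spin":0,"claw":1},{"tx":0,"ty":0,"tz":-0.96,"spin":0,"claw":1},{"tx":0,"ty":0,"tz":-0.96,"spin":0,"claw":1},{"tx":0.7,"ty":-0.7,"tz":0,"spin":0,"claw":1},{"tx":0.7,"ty":-0.7,"tz":0,"spin":0,"claw":1},{"tx":0.7,"ty":-0.7,"tz":0,"spin":0,"claw":1},{"tx":0.7,"ty":-0.7,"tz":0,"spin":0,"claw":1},{"tx":0.6,"ty":-0.57,"tz":0,"spin":0,"claw":1},{"tx":0,"ty":0,"tz":0,"spin":0,"claw":1},{"tx":0,"ty":0,"tz":0.4,"spin":0,"claw":1}]'
python3 -m pendant '[{"tx":0,"ty":0,"tz":0.4,"spin":0,"claw":1},{"tx":0,"ty":0,"tz":0.5,"spin":0,"claw":1},{"tx":0,"ty":0,"tz":0.2,"spin":0,"claw":1},{"tx":0,"ty":0,"tz":0,"spin":0,"claw":1},{"tx":0,"ty":0,"tz":0,"spin":0,"claw":1},{"tx":0,"ty":0,"tz":0,"spin":0,"claw":1}]'
```

```text
time_s: 18.88
tool_pos: [0.6639, -0.1931, 0.0599]
tool_rot: [179.9, 0.0, 94.2]
force: [1.6, 0.6, 4.5]
grip_width: 0.0319
grasp_force: 15.0
time_s: 20.12
tool_pos: [0.4839, -0.0359, 0.1809]
tool_rot: [179.8, -0.1, 94.3]
force: [0.2, 0.5, -1.2]
grip_width: 0.032
grasp_force: 15.0
time_s: 20.88
tool_pos: [0.4832, -0.0358, 0.1255]
tool_rot: [179.9, -0.0, 94.2]
force: [0.6, 0.0, -0.3]
grip_width: 0.0316
grasp_force: 15.0
```

```bash
python3 -m pendant '[{"tx":0,"ty":-0.016,"tz":0,"spin":0,"claw":1},{"tx":0,"ty":0,"tz":0.2,"spin":0,"claw":1},{"tx":0,"ty":0,"tz":0.2,"spin":0,"claw":1},{"tx":0,"ty":0,"tz":0.18,"spin":0,"claw":1},{"tx":0,"ty":0,"tz":0,"spin":0,"claw":1},{"tx":0,"ty":0,"tz":0,"spin":0,"claw":1}]'
```

```text
time_s: 21.62
tool_pos: [0.4817, -0.036, 0.0957]
tool_rot: [-180.0, 0.0, 94.2]
force: [0.2, 0.0, 0.2]
grip_width: 0.0317
grasp_force: 15.0
```

```bash
python3 -m pendant '[{"tx":0,"ty":0,"tz":0.15,"spin":0,"claw":1},{"tx":0,"ty":0,"tz":0.15,"spin":0,"claw":1},{"tx":0,"ty":0,"tz":0.15,"spin":0,"claw":1},{"tx":0,"ty":0,"tz":0.1,"spin":0,"claw":1},{"tx":0,"ty":0,"tz":0,"spin":0,"claw":1},{"tx":0,"ty":0,"tz":0,"spin":0,"claw":1}]'
python3 -m pendant '[{"tx":0,"ty":0,"tz":0,"spin":0,"claw":0.42},{"tx":0,"ty":0,"tz":0,"spin":0,"claw":0.42},{"tx":0,"ty":0,"tz":0,"spin":0,"claw":0.42},{"tx":0,"ty":0,"tz":-0.6,"spin":0,"claw":0.42},{"tx":0,"ty":0,"tz":-0.9,"spin":0,"claw":0.42},{"tx":0,"ty":0,"tz":-0.9,"spin":0,"claw":0.3}]'
python3 -m pendant '[{"tx":-0.8,"ty":0.2,"tz":0,"spin":0,"claw":0.3},{"tx":-0.9,"ty":0.3,"tz":0,"spin":0,"claw":0.3},{"tx":-0.9,"ty":0.3,"tz":0,"spin":0,"claw":0.3},{"tx":-0.9,"ty":0.21,"tz":0,"spin":0,"claw":0.3},{"tx":-0.75,"ty":0.2,"tz":0,"spin":0,"claw":0.3},{"tx":0,"ty":0,"tz":0,"spin":0,"claw":0.3},{"tx":0,"ty":0,"tz":0,"spin":0,"claw":0.3},{"tx":0,"ty":0,"tz":0,"spin":0,"claw":0.3},{"tx":0,"ty":0,"tz":0,"spin":0,"claw":0.3}]'
```

```text
time_s: 22.38
tool_pos: [0.4818, -0.0359, 0.0683]
tool_rot: [180.0, -0.0, 94.2]
force: [-0.9, -0.9, -0.3]
grip_width: 0.0321
grasp_force: 15.0
time_s: 23.12
tool_pos: [0.4814, -0.036, 0.1894]
tool_rot: [-180.0, -0.0, 94.2]
force: [-0.4, 1.2, -0.2]
grip_width: 0.055
grasp_force: 0.0
time_s: 24.25
tool_pos: [0.5579, -0.2419, 0.1884]
tool_rot: [180.0, -0.1, 94.3]
force: [0.5, 0.1, 0.4]
grip_width: 0.061
grasp_force: 0.0
```

```bash
python3 -m pendant '[{"tx":0,"ty":0,"tz":0.8,"spin":0,"claw":0.3},{"tx":0,"ty":0,"tz":0.88,"spin":0,"claw":0.3},{"tx":0,"ty":0,"tz":0.9,"spin":0,"claw":0.3},{"tx":0,"ty":0,"tz":0,"spin":0,"claw":0.3},{"tx":0,"ty":0,"tz":0,"spin":0,"claw":1},{"tx":0,"ty":0,"tz":0,"spin":0,"claw":1},{"tx":0,"ty":0,"tz":0,"spin":0,"claw":1},{"tx":0,"ty":0,"tz":0,"spin":0,"claw":1},{"tx":0,"ty":0,"tz":0,"spin":0,"claw":1}]'
python3 -m pendant '[{"tx":0,"ty":0,"tz":-0.9,"spin":0,"claw":1},{"tx":0,"ty":0,"tz":-0.96,"spin":0,"claw":1},{"tx":0,"ty":0,"tz":-0.96,"spin":0,"claw":1},{"tx":0.7,"ty":-0.16,"tz":0,"spin":0,"claw":1},{"tx":0.8,"ty":-0.15,"tz":0,"spin":0,"claw":1},{"tx":0.8,"ty":-0.15,"tz":0,"spin":0,"claw":1},{"tx":0.8,"ty":-0.15,"tz":0,"spin":0,"claw":1},{"tx":0.8,"ty":-0.15,"tz":0,"spin":0,"claw":1},{"tx":0.8,"ty":-0.15,"tz":0,"spin":0,"claw":1},{"tx":0.8,"ty":-0.15,"tz":0,"spin":0,"claw":1}]'
python3 -m pendant '[{"tx":0.79,"ty":-0.1,"tz":0,"spin":0,"claw":1},{"tx":0,"ty":0,"tz":0,"spin":0,"claw":1},{"tx":0,"ty":0,"tz":0.4,"spin":0,"claw":1},{"tx":0,"ty":0,"tz":0.5,"spin":0,"claw":1},{"tx":0,"ty":0,"tz":0.6,"spin":0,"claw":1},{"tx":0,"ty":0,"tz":0,"spin":0,"claw":1},{"tx":0,"ty":0,"tz":0,"spin":0,"claw":1},{"tx":0,"ty":0,"tz":0,"spin":0,"claw":1}]'
python3 - <<'E'
from h import *
look("5",(350,250),(335,230))
E
```

```text
time_s: 25.38
tool_pos: [0.5584, -0.2436, 0.0602]
tool_rot: [179.9, 0.0, 94.2]
force: [0.7, 0.4, 5.2]
grip_width: 0.0314
grasp_force: 15.0
time_s: 26.62
tool_pos: [0.4837, 0.0282, 0.2]
tool_rot: [-180.0, -0.0, 94.2]
force: [0.5, 0.6, -0.6]
grip_width: 0.0316
grasp_force: 15.0
time_s: 27.62
tool_pos: [0.4777, 0.0661, 0.1265]
tool_rot: [179.9, -0.0, 94.2]
force: [0.3, 0.1, -1.4]
grip_width: 0.0314
grasp_force: 15.0
```

View pics/p5.png

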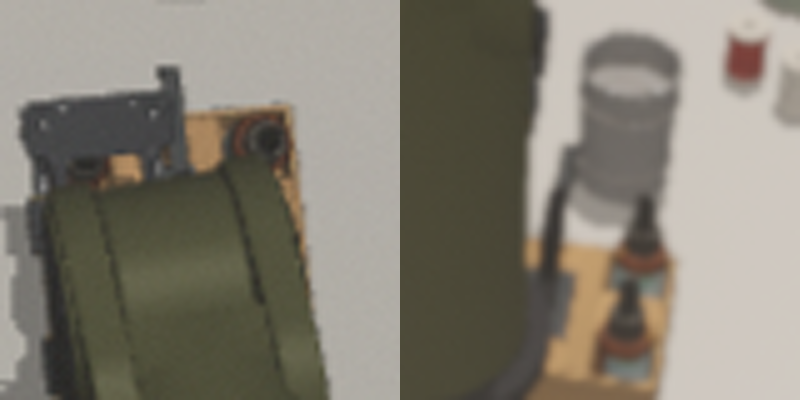

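The caddy hasn't moved and the third bottle is seated at (625,345). Lowering the fourth.

```bash
python3 -m pendant '[{"tx":0,"ty":-0.016,"tz":0,"spin":0,"claw":1},{"tx":0,"ty":0,"tz":0.2,"spin":0,"claw":1},{"tx":0,"ty":0,"tz":0.2,"spin":0,"claw":1},{"tx":0,"ty":0,"tz":0.18,"spin":0,"claw":1},{"tx":0,"ty":0,"tz":0,"spin":0,"claw":1},{"tx":0,"ty":0,"tz":0,"spin":0,"claw":1}]'
```

```text
time_s: 28.48
tool_pos: [0.4759, 0.0659, 0.0962]
tool_rot: [-180.0, 0.0, 94.2]
force: [0.3, 0.6, -0.1]
grip_width: 0.0318
grasp_force: 15.0
```

```bash
python3 -m pendant '[{"tx":0,"ty":0,"tz":0.15,"spin":0,"claw":1},{"tx":0,"ty":0,"tz":0.15,"spin":0,"claw":1},{"tx":0,"ty":0,"tz":0.15,"spin":0,"claw":1},{"tx":0,"ty":0,"tz":0.1,"spin":0,"claw":1},{"tx":0,"ty":0,"tz":0,"spin":0,"claw":1},{"tx":0,"ty":0,"tz":0,"spin":0,"claw":1}]'
python3 -m pendant '[{"tx":0,"ty":0,"tz":0,"spin":0,"claw":0.42},{"tx":0,"ty":0,"tz":0,"spin":0,"claw":0.42},{"tx":0,"ty":0,"tz":0,"spin":0,"claw":0.42},{"tx":0,"ty":0,"tz":-0.6,"spin":0,"claw":0.42},{"tx":0,"ty":0,"tz":-0.9,"spin":0,"claw":0.42},{"tx":0,"ty":0,"tz":-0.9,"spin":0,"claw":0.42},{"tx":0,"ty":0,"tz":0,"spin":0,"claw":0.42}]'
python3 -m pendant '[{"tx":-0.8,"ty":-0.1,"tz":0,"spin":0,"claw":0.42},{"tx":-0.9,"ty":-0.1,"tz":0,"spin":0,"claw":0.42},{"tx":-0.9,"ty":-0.1,"tz":0,"spin":0,"claw":0.42},{"tx":-0.9,"ty":-0.2,"tz":0,"spin":0,"claw":0.42},{"tx":-0.9,"ty":-0.1,"tz":0,"spin":0,"claw":0.42},{"tx":-0.98,"ty":-0.2,"tz":0,"spin":0,"claw":0.42},{"tx":0,"ty":0,"tz":0,"spin":-1,"claw":0.42},{"tx":0,"ty":0,"tz":0,"spin":-1,"claw":0.42},{"tx":0,"ty":0,"tz":0,"spin":-1,"claw":0.42},{"tx":0,"ty":0,"tz":0,"spin":-1,"claw":0.42}]'
python3 -m pendant '[{"tx":0,"ty":0,"tz":0,"spin":-1,"claw":0.42},{"tx":0,"ty":0,"tz":0,"spin":-1,"claw":0.42},{"tx":0,"ty":0,"tz":0,"spin":-1,"claw":0.42},{"tx":0,"ty":0,"tz":0,"spin":-1,"claw":0.42},{"tx":0,"ty":0,"tz":0,"spin":-1,"claw":0.42},{"tx":0,"ty":0,"tz":0,"spin":-1,"claw":0.42},{"tx":0,"ty":0,"tz":0,"spin":-1,"claw":0.42},{"tx":0,"ty":0,"tz":0,"spin":-1,"claw":0.42},{"tx":0,"ty":0,"tz":0,"spin":-1,"claw":0.42},{"tx":0,"ty":0,"tz":0,"spin":-1,"claw":0.42}]'
python3 -m pendant '[{"tx":0,"ty":0,"tz":0,"spin":-1,"claw":0.42},{"tx":0,"ty":0,"tz":0,"spin":-1,"claw":0.42},{"tx":0,"ty":0,"tz":0,"spin":-1,"claw":0.42},{"tx":0,"ty":0,"tz":0,"spin":-1,"claw":0.42},{"tx":0,"ty":0,"tz":0,"spin":-1,"claw":0.42},{"tx":0,"ty":0,"tz":0,"spin":-1,"claw":0.42},{"tx":0,"ty":0,"tz":0,"spin":-0.5,"claw":0.42},{"tx":0,"ty":0,"tz":0,"spin":0,"claw":0.42},{"tx":0,"ty":0,"tz":0,"spin":0,"claw":0.42}]'
python3 -c "
from h import *
print(env.get_obs()['qpos']);look('6',(350,250),(335,230))"
```

```text
time_s: 29.22
tool_pos: [0.476, 0.066, 0.0688]
tool_rot: [180.0, -0.0, 94.2]
force: [-0.3, -0.3, 0.3]
grip_width: 0.0316
grasp_force: 15.0
time_s: 30.1
tool_pos: [0.4783, 0.0666, 0.1922]
tool_rot: [179.6, -0.2, 94.2]
force: [0.0, 0.5, -1.3]
grip_width: 0.0505
grasp_force: 0.0
time_s: 31.35
tool_pos: [0.4552, -0.2051, 0.1877]
tool_rot: [-179.9, -0.0, 110.4]
force: [-0.0, -0.1, 0.3]
grip_width: 0.0508
grasp_force: 0.0
time_s: 32.6
tool_pos: [0.4552, -0.205, 0.1877]
tool_rot: [-180.0, -0.1, 150.4]
force: [0.8, 0.5, -1.0]
grip_width: 0.0505
grasp_force: 0.0
time_s: 33.72
tool_pos: [0.4557, -0.2052, 0.1885]
tool_rot: [180.0, -0.0, 176.2]
force: [0.7, -0.3, -1.1]
grip_width: 0.0507
grasp_force: 0.0
[-40.04705625   1.14744077  62.80970266 109.68536704  -1.08384264
  69.80774729 109.32394592]
```

View pics/p6.png

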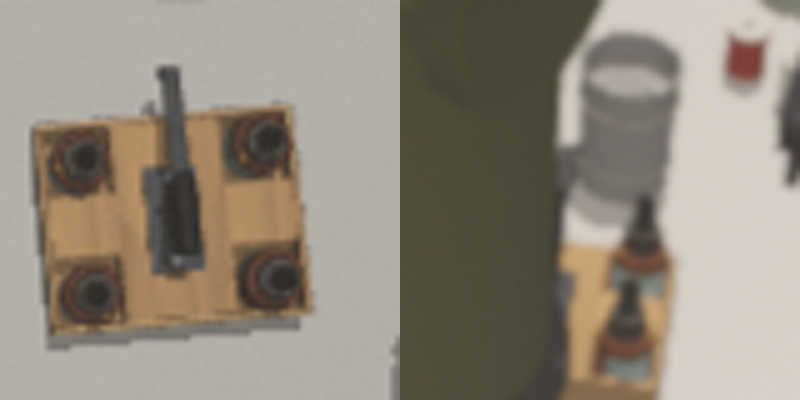

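All four bottles are seated. Now the timer.

```bash
python3 -m pendant '[{"tx":0,"ty":0,"tz":0.8,"spin":0,"claw":0.42},{"tx":0,"ty":0,"tz":0.8,"spin":0,"claw":0.42},{"tx":0,"ty":0,"tz":0.5,"spin":0,"claw":0.42},{"tx":0,"ty":0,"tz":0.37,"spin":0,"claw":0.42},{"tx":0,"ty":0,"tz":0,"spin":0,"claw":0.42},{"tx":0,"ty":0,"tz":0,"spin":0,"claw":1},{"tx":0,"ty":0,"tz":0,"spin":0,"claw":1},{"tx":0,"ty":0,"tz":0,"spin":0,"claw":1},{"tx":0,"ty":0,"tz":0,"spin":0,"claw":1},{"tx":0,"ty":0,"tz":0,"spin":0,"claw":1}]' 25
python3 -m pendant '[{"tx":0,"ty":0,"tz":0,"spin":0,"claw":1},{"tx":0,"ty":0,"tz":0,"spin":0,"claw":1}]'
python3 -c "
from h import *
print(env.get_obs()['qpos'],env.get_obs()['wrist_torque'])"
```

```text
time_s: 35.08
tool_pos: [0.456, -0.2063, 0.0655]
tool_rot: [-179.9, 0.1, 176.2]
force: [0.2, -1.9, 0.3]
grip_width: 0.014
grasp_force: 25.0
time_s: 35.33
tool_pos: [0.456, -0.2062, 0.0655]
tool_rot: [-179.9, 0.1, 176.2]
force: [-0.1, -4.1, 2.2]
grip_width: 0.014
grasp_force: 25.0
[-32.47346052  15.80402697  60.20798311 116.85165092 -16.4751232
  56.18389079 122.27621922] [-0.89142859  0.03141647 -0.31085369]
```

```bash
python3 -m pendant '[{"tx":0,"ty":0,"tz":0,"spin":1,"claw":1},{"tx":0,"ty":0,"tz":0,"spin":1,"claw":1},{"tx":0,"ty":0,"tz":0,"spin":1,"claw":1},{"tx":0,"ty":0,"tz":0,"spin":1,"claw":1},{"tx":0,"ty":0,"tz":0,"spin":1,"claw":1},{"tx":0,"ty":0,"tz":0,"spin":1,"claw":1},{"tx":0,"ty":0,"tz":0,"spin":1,"claw":1},{"tx":0,"ty":0,"tz":0,"spin":1,"claw":1},{"tx":0,"ty":0,"tz":0,"spin":1,"claw":1},{"tx":0,"ty":0,"tz":0,"spin":1,"claw":1}]'
python3 -c "
from h import *
print(env.get_obs()['qpos'],env.get_obs()['wrist_torque'])"
```

```text
time_s: 36.58
tool_pos: [0.4563, -0.2057, 0.0655]
tool_rot: [-180.0, 0.1, 136.2]
force: [-0.2, -3.7, 1.8]
grip_width: 0.0136
grasp_force: 25.0
[-37.81925182  19.14748789  67.30737315 116.93642335 -21.06406235
  57.18604638  86.22197647] [-0.80778231 -0.11210612  0.05815957]
```

```bash
python3 -m pendant '[{"tx":0,"ty":0,"tz":0,"spin":1,"claw":1},{"tx":0,"ty":0,"tz":0,"spin":1,"claw":1},{"tx":0,"ty":0,"tz":0,"spin":1,"claw":1},{"tx":0,"ty":0,"tz":0,"spin":1,"claw":1}]'
python3 -c "
from h import *
print(env.get_obs()['qpos'],env.get_obs()['wrist_torque'])"
```

```text
time_s: 37.08
tool_pos: [0.4565, -0.2056, 0.0655]
tool_rot: [180.0, 0.1, 120.1]
force: [0.5, -3.5, 1.3]
grip_width: 0.0138
grasp_force: 25.0
[-38.68604733  19.8955706   68.54985157 116.9478778  -22.06030627
  57.42303522  71.06347113] [-0.69033816 -0.2108005   0.02329633]
```

```bash
python3 -m pendant '[{"tx":0,"ty":0,"tz":0,"spin":1,"claw":1},{"tx":0,"ty":0,"tz":0,"spin":1,"claw":1},{"tx":0,"ty":0,"tz":0,"spin":1,"claw":1},{"tx":0,"ty":0,"tz":0,"spin":1,"claw":1},{"tx":0,"ty":0,"tz":0,"spin":1,"claw":1},{"tx":0,"ty":0,"tz":0,"spin":1,"claw":1},{"tx":0,"ty":0,"tz":0,"spin":1,"claw":1},{"tx":0,"ty":0,"tz":0,"spin":1,"claw":1},{"tx":0,"ty":0,"tz":0,"spin":1,"claw":1},{"tx":0,"ty":0,"tz":0,"spin":1,"claw":1}]'
python3 -c "
from h import *
print(env.get_obs()['qpos'],env.get_obs()['wrist_torque'])"
```

```text
time_s: 38.33
tool_pos: [0.4571, -0.2055, 0.0655]
tool_rot: [179.9, 0.1, 80.2]
force: [2.3, -4.2, -0.3]
grip_width: 0.0139
grasp_force: 25.0
[-39.55432693  20.73486357  69.81487799 116.94500175 -23.15703383
  57.66235779  31.99701931] [-0.80195632 -0.4847107   0.1447711 ]
```

Asymptotic, so it's safe to carry on: 24 rows done, 21 left.

```bash
python3 -m pendant '[{"tx":0,"ty":0,"tz":0,"spin":1,"claw":1},{"tx":0,"ty":0,"tz":0,"spin":1,"claw":1},{"tx":0,"ty":0,"tz":0,"spin":1,"claw":1},{"tx":0,"ty":0,"tz":0,"spin":1,"claw":1},{"tx":0,"ty":0,"tz":0,"spin":1,"claw":1},{"tx":0,"ty":0,"tz":0,"spin":1,"claw":1},{"tx":0,"ty":0,"tz":0,"spin":1,"claw":1},{"tx":0,"ty":0,"tz":0,"spin":1,"claw":1},{"tx":0,"ty":0,"tz":0,"spin":1,"claw":1},{"tx":0,"ty":0,"tz":0,"spin":1,"claw":1}]'
python3 -m pendant '[{"tx":0,"ty":0,"tz":0,"spin":1,"claw":1},{"tx":0,"ty":0,"tz":0,"spin":1,"claw":1},{"tx":0,"ty":0,"tz":0,"spin":1,"claw":1},{"tx":0,"ty":0,"tz":0,"spin":1,"claw":1},{"tx":0,"ty":0,"tz":0,"spin":1,"claw":1},{"tx":0,"ty":0,"tz":0,"spin":1,"claw":1},{"tx":0,"ty":0,"tz":0,"spin":1,"claw":1},{"tx":0,"ty":0,"tz":0,"spin":1,"claw":1},{"tx":0,"ty":0,"tz":0,"spin":1,"claw":1},{"tx":0,"ty":0,"tz":0,"spin":1,"claw":1}]'
python3 -m pendant '[{"tx":0,"ty":0,"tz":0,"spin":1,"claw":1},{"tx":0,"ty":0,"tz":0,"spin":0,"claw":1},{"tx":0,"ty":0,"tz":0,"spin":0,"claw":1}]'
python3 -c "
from h import *
print(env.get_obs()['qpos'],env.get_obs()['wrist_torque'])"
```

```text
time_s: 39.58
tool_pos: [0.4576, -0.2058, 0.0656]
tool_rot: [179.8, -0.1, 40.2]
force: [4.8, -4.3, -2.8]
grip_width: 0.0137
grasp_force: 25.0
time_s: 40.83
tool_pos: [0.4578, -0.2064, 0.0655]
tool_rot: [179.8, -0.2, 0.2]
force: [5.0, -6.8, -4.3]
grip_width: 0.0136
grasp_force: 25.0
time_s: 41.2
tool_pos: [0.4578, -0.2064, 0.0656]
tool_rot: [179.8, -0.3, -3.7]
force: [4.4, -6.0, -5.2]
grip_width: 0.0139
grasp_force: 25.0
[-39.98820625  21.2416204   70.52700054 116.93841497 -23.76705274
  57.68406252 -51.37103925] [-1.38584272 -0.91945878 -0.09648779]
```

```bash
python3 -m pendant '[{"tx":0,"ty":0,"tz":0,"spin":0,"claw":0.5},{"tx":0,"ty":0,"tz":0,"spin":0,"claw":0.5},{"tx":0,"ty":0,"tz":0,"spin":0,"claw":0.5},{"tx":0,"ty":0,"tz":-0.8,"spin":0,"claw":0.5},{"tx":0,"ty":0,"tz":-0.9,"spin":0,"claw":0.5},{"tx":0,"ty":0,"tz":-0.9,"spin":-0.9,"claw":0.5},{"tx":0,"ty":0,"tz":0,"spin":-0.85,"claw":0.5},{"tx":0,"ty":0,"tz":0,"spin":0,"claw":0.5}]'
python3 -m pendant '[{"tx":0.2,"ty":-0.6,"tz":0,"spin":0,"claw":0.5},{"tx":0.2,"ty":-0.7,"tz":0,"spin":0,"claw":0.5},{"tx":0.2,"ty":-0.7,"tz":0,"spin":0,"claw":0.5},{"tx":0.2,"ty":-0.7,"tz":0,"spin":0,"claw":0.5},{"tx":0.21,"ty":-0.72,"tz":0,"spin":0,"claw":0.5},{"tx":0.2,"ty":-0.5,"tz":0,"spin":0,"claw":0.5},{"tx":0.2,"ty":-0.5,"tz":0,"spin":0,"claw":0.5},{"tx":0,"ty":0,"tz":0,"spin":0,"claw":0.5},{"tx":0,"ty":0,"tz":0,"spin":0,"claw":0.5},{"tx":0,"ty":0,"tz":0,"spin":0,"claw":0.5}]'
python3 - <<'E'
from h import *
print(env.get_obs()['qpos'])
t=cams.read_camera("top")[:,:,::-1];s=cams.read_camera("side")[:,:,::-1]
cv2.imwrite("pics/top7.png",t);cv2.imwrite("pics/side7.png",s)
a=cv2.resize(t[290:338,440:490],(400,384),interpolation=cv2.INTER_CUBIC);b=cv2.resize(s[298:346,412:462],(400,384),interpolation=cv2.INTER_CUBIC)
cv2.imwrite("pics/p7.png",np.hstack([a,b]))
E
```

```text
time_s: 42.2
tool_pos: [0.4558, -0.2047, 0.1953]
tool_rot: [-179.9, -0.0, 3.2]
force: [-0.2, 0.1, -0.2]
grip_width: 0.0433
grasp_force: 0.0
time_s: 43.45
tool_pos: [0.5136, 0.018, 0.1952]
tool_rot: [-180.0, 0.0, 3.1]
force: [0.0, 0.3, 0.3]
grip_width: 0.0436
grasp_force: 0.0
[-59.29102135   3.78004302  57.00471764 107.31506067  -3.36178228
  70.6575021  -88.13289556]
```

View pics/p7.png

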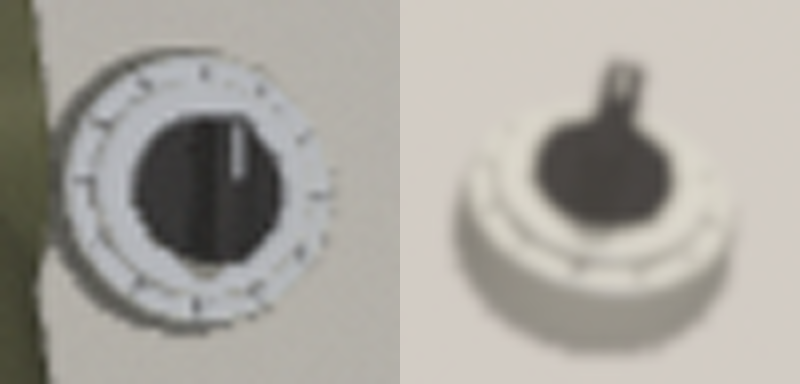

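The white line now points away from the robot, and the light zero mark stays at (205,272), so six clicks is confirmed. Next I'll grip the caddy.

```bash
python3 -m pendant '[{"tx":0.03,"ty":0,"tz":0.7,"spin":0,"claw":0.5},{"tx":0,"ty":0,"tz":0.6,"spin":0,"claw":0.5},{"tx":0,"ty":0,"tz":0.57,"spin":0,"claw":0.5},{"tx":0,"ty":0,"tz":0,"spin":0,"claw":0.5},{"tx":0,"ty":0,"tz":0,"spin":0,"claw":1},{"tx":0,"ty":0,"tz":0,"spin":0,"claw":1},{"tx":0,"ty":0,"tz":0,"spin":0,"claw":1},{"tx":0,"ty":0,"tz":0,"spin":0,"claw":1},{"tx":0,"ty":0,"tz":0,"spin":0,"claw":1},{"tx":0,"ty":0,"tz":0,"spin":0,"claw":1}]' 45
python3 - <<'E'
from h import *
t=cv2.imread("pics/top7.png")[:,:,::-1];print(cpose(cv2.imread("pics/top6.png")[:,:,::-1]))
# rail line: pale rail pixels in the gap, first picture
im=cv2.imread("pics/top0.png").astype(int)
for x in range(240,306,8):
    g=im[225:262,x].mean(1).round().astype(int);print(x,g.tolist())
print("rail pred",[proj("top",[.663+.0774*d-0,.33+.997*d,.17]).round(1).tolist() for d in(-.08,0,.08)],[proj("top",[.663,.33,.097]).round(1).tolist()])
E
```

```text
time_s: 44.8
tool_pos: [0.5157, 0.0188, 0.1023]
tool_rot: [180.0, -0.0, 3.2]
force: [-0.8, -2.6, 5.9]
grip_width: 0.0116
grasp_force: 45.0
(516.0115356445312, 19.181617736816406, 3.2955620288848877, 116.96890258789062, 145.1739044189453)
240 [170, 170, 169, 169, 170, 168, 168, 170, 169, 168, 143, 144, 150, 92, 123, 145, 146, 103, 64, 50, 48, 47, 48, 88, 109, 109, 110, 115, 114, 113, 114, 115, 117, 116, 116, 116, 117]
248 [169, 170, 168, 169, 171, 170, 170, 169, 169, 171, 155, 148, 153, 109, 95, 146, 153, 100, 154, 168, 170, 169, 170, 170, 168, 131, 114, 114, 158, 132, 115, 116, 116, 158, 167, 169, 169]
256 [169, 169, 170, 169, 169, 169, 169, 169, 169, 169, 169, 153, 153, 145, 107, 140, 151, 116, 121, 160, 170, 169, 169, 170, 168, 131, 115, 115, 159, 170, 132, 117, 116, 159, 171, 170, 169]
264 [169, 168, 169, 169, 170, 168, 169, 170, 169, 168, 170, 144, 151, 158, 101, 101, 144, 154, 108, 156, 170, 169, 169, 167, 169, 130, 115, 115, 115, 158, 131, 116, 116, 150, 165, 170, 170]
272 [169, 170, 170, 171, 168, 170, 171, 170, 170, 170, 170, 141, 145, 157, 120, 87, 142, 157, 111, 140, 165, 1
[... 194 characters left out ...]
69, 169, 168, 169, 130, 117, 117, 130, 120, 116, 116, 117, 159, 170, 169]
288 [170, 169, 170, 170, 169, 169, 170, 170, 169, 169, 170, 169, 134, 144, 155, 106, 92, 147, 156, 103, 155, 170, 169, 170, 170, 170, 131, 115, 115, 160, 168, 131, 118, 117, 117, 160, 169]
296 [170, 168, 169, 170, 170, 168, 169, 169, 169, 169, 170, 169, 171, 146, 147, 137, 99, 139, 151, 118, 134, 163, 169, 169, 169, 169, 169, 131, 116, 117, 158, 132, 116, 116, 117, 160, 170]
304 [170, 169, 169, 169, 171, 169, 169, 169, 169, 170, 169, 169, 170, 139, 142, 153, 97, 103, 104, 75, 90, 96, 93, 84, 75, 74, 82, 85, 82, 82, 79, 78, 71, 66, 68, 107, 114]
rail pred [[297.6, 239.3], [267.0, 237.8], [236.4, 236.3]] [[270.3, 241.8]]
```

```bash
python3 -m pendant '[{"tx":0,"ty":0,"tz":-0.2,"spin":0,"claw":1},{"tx":0,"ty":0,"tz":-0.4,"spin":0,"claw":1},{"tx":0,"ty":0,"tz":-0.5,"spin":0,"claw":1},{"tx":0,"ty":0,"tz":-0.5,"spin":0,"claw":1},{"tx":0,"ty":0,"tz":-0.5,"spin":0,"claw":1},{"tx":0,"ty":0,"tz":-0.3,"spin":0.9,"claw":1},{"tx":0,"ty":0,"tz":0,"spin":0.97,"claw":1},{"tx":0,"ty":0,"tz":0,"spin":0,"claw":1},{"tx":0,"ty":0,"tz":0,"spin":0,"claw":1}]'
python3 - <<'E'
from h import *
print(env.get_obs()['qpos'],env.get_obs()['wrist_torque'])
E
```

```text
time_s: 45.92
tool_pos: [0.5145, 0.0197, 0.221]
tool_rot: [180.0, 0.1, -4.2]
force: [0.5, -0.7, -6.1]
grip_width: 0.0117
grasp_force: 45.0
[-61.11065539   2.27417872  58.01020743 105.17379265  -2.01353232
  73.72038854 -96.72911378] [-0.0052383   0.21858089 -0.02343116]
```

```bash
python3 -m pendant '[{"tx":-0.1,"ty":-0.3,"tz":0,"spin":0,"claw":1},{"tx":-0.1,"ty":-0.5,"tz":0,"spin":0,"claw":1},{"tx":-0.1,"ty":-0.7,"tz":0,"spin":0,"claw":1},{"tx":-0.1,"ty":-0.8,"tz":0,"spin":0,"claw":1},{"tx":-0.1,"ty":-0.8,"tz":0,"spin":0,"claw":1},{"tx":-0.1,"ty":-0.8,"tz":0,"spin":0,"claw":1},{"tx":-0.1,"ty":-0.8,"tz":0,"spin":0,"claw":1},{"tx":-0.1,"ty":-0.7,"tz":0,"spin":0,"claw":1},{"tx":-0.1,"ty":-0.6,"tz":0,"spin":0,"claw":1},{"tx":-0.11,"ty":-0.4,"tz":0,"spin":0,"claw":1}]'
python3 -m pendant '[{"tx":0,"ty":0,"tz":0,"spin":0,"claw":1},{"tx":0,"ty":0,"tz":0,"spin":0,"claw":1},{"tx":0,"ty":0,"tz":0,"spin":0,"claw":1},{"tx":0,"ty":0,"tz":0,"spin":0,"claw":1}]'
python3 - <<'E'
from h import *
print(env.get_obs()['qpos'])
t=cams.read_camera("top")[:,:,::-1];s=cams.read_camera("side")[:,:,::-1]
cv2.imwrite("pics/top8.png",t);cv2.imwrite("pics/side8.png",s)
a=cv2.resize(t[205:325,190:355],(480,349),interpolation=cv2.INTER_CUBIC);b=cv2.resize(s[180:290,205:355],(310,227),interpolation=cv2.INTER_CUBIC)
o=np.zeros((349,790,3),np.uint8);o[:,:480]=a;o[:227,480:]=b;cv2.imwrite("pics/p8.png",o)
E
```

```text
time_s: 47.18
tool_pos: [0.4879, 0.3441, 0.2211]
tool_rot: [179.9, 0.0, -4.2]
force: [0.5, 0.2, -6.1]
grip_width: 0.0116
grasp_force: 45.0
time_s: 47.68
tool_pos: [0.489, 0.3414, 0.2219]
tool_rot: [-180.0, -0.0, -4.3]
force: [0.3, -0.0, -6.3]
grip_width: 0.0114
grasp_force: 45.0
[ -75.30352293   15.23180578   45.17692248   93.98598522  -11.11806812
   75.39707199 -122.65904309]
```

View pics/p8.png

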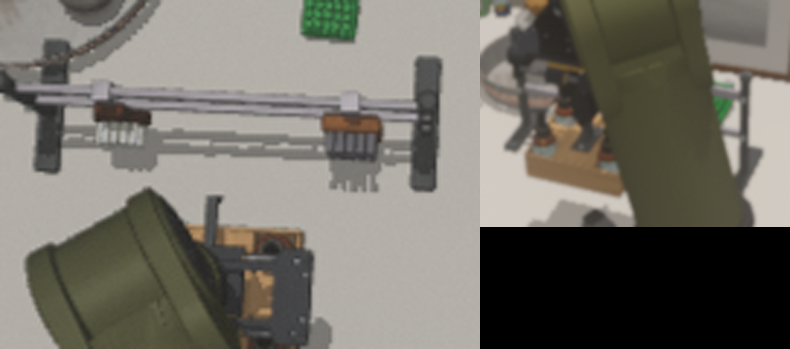

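The caddy is held at standoff with its hook tip at about (263.6,272.7), and both brushes are undisturbed. I'll check the hook pixel against the prediction.

Run:
```python
from h import *
p=np.array([.489,.3414]);a=np.radians(-4.3);X=np.array([np.cos(a),np.sin(a)]);Y=np.array([-X[1],X[0]])
for lx in(.074,.0785):print(lx,proj("top",[*(p+lx*X),.217]))
print("block front right/left",proj("top",[*(p+.0594*X-.073*Y),.164]),proj("top",[*(p+.0594*X+.073*Y),.164]))
im=cv2.imread("pics/top8.png").astype(int)
for v in range(268,278):print(v,im[v,256:272].mean(1).round().astype(int).tolist())
print("front edge col 285:",im[275:292,285].tolist());print("right edge row 292 :",im[290,286:304].tolist())
```

```text
0.074 [262.56004763 275.01095179]
0.0785 [262.68228954 273.19922881]
block front right/left [293.17473516 283.59754446] [236.80108741 280.80348072]
268 [172, 174, 173, 173, 175, 173, 173, 174, 173, 172, 174, 174, 174, 173, 174, 173]
269 [173, 173, 174, 175, 173, 174, 173, 174, 174, 173, 174, 174, 172, 175, 173, 173]
270 [174, 173, 174, 174, 173, 172, 173, 173, 173, 174, 174, 172, 173, 173, 175, 172]
271 [173, 173, 173, 174, 173, 175, 173, 172, 174, 172, 173, 174, 173, 172, 174, 175]
272 [174, 173, 173, 173, 159, 124, 115, 110, 102, 104, 127, 163, 173, 173, 173, 172]
273 [174, 173, 172, 174, 153, 101, 82, 87, 66, 51, 118, 164, 175, 173, 173, 173]
274 [173, 173, 173, 173, 151, 100, 80, 85, 64, 64, 148, 171, 175, 173, 173, 172]
275 [173, 172, 175, 174, 136, 90, 80, 84, 63, 139, 170, 174, 173, 174, 174, 175]
276 [174, 172, 173, 175, 132, 89, 80, 82, 69, 153, 174, 173, 173, 173, 172, 173]
277 [174, 174, 173, 173, 130, 87, 79, 81, 74, 155, 173, 173, 174, 173, 173, 172]
front edge col 285: [[167, 174, 177], [168, 176, 179], [168, 175, 178], [169, 175, 179], [168, 175, 178], [166, 174, 179], [169, 176, 179], [168, 175, 178], [130, 146, 158], [99, 132, 155], [57, 78, 100], [54, 65, 91], [55, 63, 76], [71, 76, 79], [59, 62, 64], [47, 49, 50], [41, 42, 45]]
right edge row 292 : [[63, 67, 68], [58, 60, 60], [57, 61, 70], [55, 62, 74], [57, 60, 65], [54, 59, 64], [68, 81, 97], [58, 66, 76], [89, 95, 99], [134, 141, 143], [145, 150, 153], [162, 170, 173], [167, 174, 177], [169, 175, 179], [169, 177, 179], [168, 175, 178], [169, 176, 179], [167, 175, 178]]
```

```bash
python3 -m pendant '[{"tx":0.2,"ty":0,"tz":0,"spin":0,"claw":1},{"tx":0.4,"ty":0,"tz":0,"spin":0,"claw":1},{"tx":0.4,"ty":0,"tz":0,"spin":0,"claw":1},{"tx":0.4,"ty":0,"tz":0,"spin":0,"claw":1},{"tx":0.3,"ty":0,"tz":0,"spin":0,"claw":1},{"tx":0.2,"ty":0,"tz":0,"spin":0,"claw":1},{"tx":0.1,"ty":0,"tz":0,"spin":0,"claw":1},{"tx":0.1,"ty":0,"tz":0,"spin":0,"claw":1},{"tx":0,"ty":0,"tz":0,"spin":0,"claw":1},{"tx":0,"ty":0,"tz":0,"spin":0,"claw":1}]'
python3 - <<'E'
from h import *
env_o=env.get_obs();p=np.array(env_o["tool_pos"]);print(p,env_o["tool_rot"])
t=cams.read_camera("top")[:,:,::-1];cv2.imwrite("pics/top9.png",t);cv2.imwrite("pics/side9.png",cams.read_camera("side")[:,:,::-1])
im=t.astype(int);a=np.radians(env_o["tool_rot"][2]);X=np.array([np.cos(a),np.sin(a)])
u=proj("top",[*(p[:2]+.0785*X),.217]);print("tip pred",u)
c=int(round(u[0]))
for v in range(int(u[1])-8,int(u[1])+6):print(v,im[v,c-8:c+9].mean(1).round().astype(int).tolist())
b=cv2.imread("pics/top0.png").astype(int)
m=np.abs(im-b).max(2)[205:270,190:355]>25;print("changed cols/rows",[(x+190) for x in np.where(m.sum(0)>2)[0]][:60])
E
```

```text
time_s: 49.02
tool_pos: [0.5929, 0.3349, 0.2218]
tool_rot: [-180.0, 0.0, -4.2]
force: [0.1, -0.1, -6.4]
grip_width: 0.0114
grasp_force: 45.0
[0.59290454 0.33485824 0.22178095] [-1.79980870e+02  2.08124634e-02 -4.22434698e+00]
tip pred [264.93121666 231.77798049]
223 [110, 163, 175, 174, 176, 175, 176, 176, 176, 174, 176, 176, 176, 175, 178, 175, 175]
224 [60, 155, 176, 175, 176, 175, 175, 177, 176, 174, 176, 175, 175, 174, 176, 175, 175]
225 [45, 109, 163, 174, 176, 175, 176, 175, 175, 176, 176, 175, 175, 175, 174, 174, 176]
226 [42, 56, 155, 177, 175, 176, 175, 175, 175, 175, 176, 174, 176, 175, 175, 176, 175]
227 [40, 42, 108, 163, 174, 175, 174, 175, 175, 176, 175, 174, 175, 174, 176, 174, 174]
228 [41, 42, 56, 156, 175, 177, 175, 174, 175, 175, 176, 175, 175, 176, 174, 175, 174]
229 [48, 37, 41, 110, 164, 177, 175, 176, 175, 176, 175, 177, 176, 175, 175, 175, 176]
230 [49, 43, 40, 89, 159, 174, 144, 147, 152, 147, 169, 176, 175, 176, 176, 174, 175]
231 [53, 42, 38, 59, 155, 175, 123, 104, 105, 94, 106, 141, 169, 175, 175, 175, 176]
232 [55, 42, 42, 41, 110, 164, 114, 79, 81, 70, 
[... 573 characters left out ...]
nt64(217), np.int64(218), np.int64(219), np.int64(220), np.int64(221), np.int64(222), np.int64(223), np.int64(224), np.int64(225), np.int64(226), np.int64(227), np.int64(228), np.int64(229), np.int64(230), np.int64(231), np.int64(232), np.int64(233), np.int64(234), np.int64(235), np.int64(236), np.int64(237), np.int64(238), np.int64(239), np.int64(240), np.int64(241), np.int64(242), np.int64(243), np.int64(244), np.int64(245), np.int64(246), np.int64(247), np.int64(248), np.int64(249), np.int64(250), np.int64(251), np.int64(252), np.int64(253), np.int64(254), np.int64(255), np.int64(256), np.int64(257), np.int64(258), np.int64(259), np.int64(260), np.int64(261), np.int64(262), np.int64(263)]
```

```bash
python3 -m pendant '[{"tx":0.06,"ty":0,"tz":0,"spin":0,"claw":1},{"tx":0,"ty":0,"tz":0.1,"spin":0,"claw":1},{"tx":0,"ty":0,"tz":0.1,"spin":0,"claw":1},{"tx":0,"ty":0,"tz":0.1,"spin":0,"claw":1},{"tx":0,"ty":0,"tz":0,"spin":0,"claw":1},{"tx":0,"ty":0,"tz":0,"spin":0,"claw":1}]'
```

```text
time_s: 49.88
tool_pos: [0.5963, 0.3344, 0.2068]
tool_rot: [-180.0, -0.0, -4.2]
force: [-0.0, -0.3, -7.0]
grip_width: 0.0117
grasp_force: 45.0
```

```bash
python3 -m pendant '[{"tx":0,"ty":0,"tz":0.06,"spin":0,"claw":1},{"tx":0,"ty":0,"tz":0.06,"spin":0,"claw":1},{"tx":0,"ty":0,"tz":0.06,"spin":0,"claw":1},{"tx":0,"ty":0,"tz":0.06,"spin":0,"claw":1},{"tx":0,"ty":0,"tz":0,"spin":0,"claw":1},{"tx":0,"ty":0,"tz":0,"spin":0,"claw":1}]'; python3 -c "
from h import *
print(env.get_obs()['wrist_torque'])"
```

```text
time_s: 50.62
tool_pos: [0.5964, 0.3344, 0.1948]
tool_rot: [-180.0, -0.0, -4.2]
force: [-0.8, 0.5, -6.5]
grip_width: 0.0119
grasp_force: 45.0
[-0.05836677  0.19719736  0.01100719]
```

```bash
python3 -m pendant '[{"tx":0,"ty":0,"tz":0.08,"spin":0,"claw":1},{"tx":0,"ty":0,"tz":0.08,"spin":0,"claw":1},{"tx":0,"ty":0,"tz":0.08,"spin":0,"claw":1},{"tx":0,"ty":0,"tz":0.06,"spin":0,"claw":1},{"tx":0,"ty":0,"tz":0,"spin":0,"claw":1},{"tx":0,"ty":0,"tz":0,"spin":0,"claw":1}]'; python3 -c "
from h import *
print(env.get_obs()['wrist_torque'])"
```

```text
time_s: 51.38
tool_pos: [0.5964, 0.3344, 0.1799]
tool_rot: [-180.0, -0.0, -4.2]
force: [-0.2, -1.0, -7.3]
grip_width: 0.0116
grasp_force: 45.0
[ 0.00086188  0.15410346 -0.02298314]
```

```bash
python3 -m pendant '[{"tx":0,"ty":0,"tz":0.04,"spin":0,"claw":1},{"tx":0,"ty":0,"tz":0,"spin":0,"claw":1},{"tx":0,"ty":0,"tz":0,"spin":0,"claw":1}]'; python3 -m pendant '[{"tx":0,"ty":0,"tz":0.02,"spin":0,"claw":1},{"tx":0,"ty":0,"tz":0,"spin":0,"claw":1},{"tx":0,"ty":0,"tz":0,"spin":0,"claw":1}]';  python3 -m pendant '[{"tx":0,"ty":0,"tz":0.02,"spin":0,"claw":1},{"tx":0,"ty":0,"tz":0,"spin":0,"claw":1},{"tx":0,"ty":0,"tz":0,"spin":0,"claw":1}]'; python3 -c "
from h import *
print(env.get_obs()['wrist_torque'])"
```

```text
time_s: 51.75
tool_pos: [0.5963, 0.3344, 0.1777]
tool_rot: [-180.0, -0.0, -4.3]
force: [-0.0, 0.3, -6.9]
grip_width: 0.0117
grasp_force: 45.0
time_s: 52.12
tool_pos: [0.5964, 0.3345, 0.1772]
tool_rot: [-180.0, -0.0, -4.2]
force: [-1.6, -0.3, -3.2]
grip_width: 0.0119
grasp_force: 45.0
time_s: 52.5
tool_pos: [0.5965, 0.3345, 0.1764]
tool_rot: [-180.0, -0.0, -4.2]
force: [-3.2, -0.5, 2.2]
grip_width: 0.0116
grasp_force: 45.0
[-0.22372107  0.4191046  -0.06012922]
```

```bash
python3 -m pendant '[{"tx":0,"ty":0,"tz":0,"spin":0,"claw":1},{"tx":0,"ty":0,"tz":0,"spin":0,"claw":1},{"tx":0,"ty":0,"tz":0,"spin":0,"claw":1}]' 3
python3 -m pendant '[{"tx":0,"ty":0,"tz":0,"spin":0,"claw":0.8},{"tx":0,"ty":0,"tz":0,"spin":0,"claw":0.6},{"tx":0,"ty":0,"tz":0,"spin":0,"claw":0.5},{"tx":0,"ty":0,"tz":0,"spin":0,"claw":0.5},{"tx":0,"ty":0,"tz":0,"spin":0,"claw":0.5}]'
python3 -m pendant '[{"tx":0,"ty":0,"tz":-0.2,"spin":0,"claw":0.5},{"tx":0,"ty":0,"tz":-0.4,"spin":0,"claw":0.5},{"tx":0,"ty":0,"tz":-0.6,"spin":0,"claw":0.5},{"tx":0,"ty":0,"tz":-0.8,"spin":0,"claw":0.5},{"tx":-0.8,"ty":0,"tz":-0.4,"spin":0,"claw":0.5},{"tx":-0.8,"ty":0.4,"tz":0,"spin":0,"claw":0.5},{"tx":-0.8,"ty":0.8,"tz":0,"spin":0,"claw":0.5},{"tx":0,"ty":0.8,"tz":0,"spin":0,"claw":0.5},{"tx":0,"ty":0.8,"tz":0,"spin":0,"claw":0.5},{"tx":0,"ty":0.8,"tz":0,"spin":0,"claw":0.5}]'
python3 -m pendant '[{"tx":0,"ty":0.8,"tz":0,"spin":0,"claw":0.5},{"tx":0,"ty":0.8,"tz":0,"spin":0,"claw":0.5},{"tx":0,"ty":0.8,"tz":0,"spin":0,"claw":0.5},{"tx":0,"ty":0,"tz":0,"spin":0,"claw":0.5},{"tx":0,"ty":0,"tz":0,"spin":0,"claw":0.5}]'
```

```text
time_s: 52.88
tool_pos: [0.5961, 0.3345, 0.1756]
tool_rot: [-180.0, 0.0, -4.2]
force: [-2.3, -0.5, -0.2]
grip_width: 0.0117
grasp_force: 3.0
time_s: 53.5
tool_pos: [0.5964, 0.3343, 0.1757]
tool_rot: [-180.0, -0.0, -4.3]
force: [0.1, 0.5, 0.5]
grip_width: 0.0418
grasp_force: 0.0
time_s: 54.75
tool_pos: [0.4637, 0.162, 0.2973]
tool_rot: [-179.9, -0.1, -4.3]
force: [0.4, -0.6, 0.1]
grip_width: 0.0437
grasp_force: 0.0
time_s: 55.38
tool_pos: [0.4547, 0.0442, 0.2966]
tool_rot: [-179.9, -0.1, -4.3]
force: [0.4, 0.2, -1.4]
grip_width: 0.0436
grasp_force: 0.0
```

Run:
```python
from h import *
t=cams.read_camera("top");s=cams.read_camera("side");cv2.imwrite("pics/top10.png",t[:,:,::-1]);cv2.imwrite("pics/side10.png",s[:,:,::-1])
b=cv2.imread("pics/top0.png")[:,:,::-1];g=lambda i:cv2.cvtColor(np.ascontiguousarray(i),cv2.COLOR_RGB2GRAY)
def tm(name,x,y,w,h):
    r=cv2.matchTemplate(g(t)[y-12:y+h+12,x-12:x+w+12],g(b)[y:y+h,x:x+w],cv2.TM_CCOEFF_NORMED);_,v,_,l=cv2.minMaxLoc(r);print(name,round(v,3),l[0]-12,l[1]-12)
tm("round",218,230,28,27);tm("clothes",298,232,26,30);tm("tape",268,313,28,24);tm("can",374,213,30,32)
m=cv2.inRange(cv2.cvtColor(t,cv2.COLOR_RGB2HSV),(8,70,60),(25,255,255));m[:,:243]=0;m[:,297:]=0;m[:225]=0;m[320:]=0
p=cv2.findNonZero(m);R=cv2.minAreaRect(cv2.convexHull(p));print(R)
X=np.array([.9972,-.075]);Y=np.array([.075,.9972]);c=np.array([.5975,.3343])
print("pred upright corners z=.119",[proj("top",[*(c+a*X+d*Y),.119]).round(1).tolist() for a,d in((.059,.073),(.059,-.073),(-.059,-.073),(-.059,.073))]);print(cv2.boxPoints(R).round(1).tolist())
# dark bulbs in caddy
d=cv2.inRange(g(t),0,60);d[:,:245]=0;d[:,296:]=0;d[:236]=0;d[292:]=0
n,_,st,ce=cv2.connectedComponentsWithStats(d);print([(st[i,4],ce[i].round(1).tolist()) for i in range(1,n) if st[i,4]>8])
print("bulbs pred",[proj("top",[*(c+a*X+e*Y),.175]).round(1).tolist() for a in(-.036,.036) for e in(-.05,.05)])
```

```text
round 0.924 0 0
clothes 0.997 0 0
tape 0.995 0 0
can 0.999 0 0
((268.96136474609375, 265.2730712890625), (53.982566833496094, 43.29591751098633), 2.862405300140381)
pred upright corners z=.119 [[242.5, 241.8], [296.4, 244.3], [293.8, 288.2], [239.3, 285.5]]
[[240.89999389648438, 285.5], [243.10000610351562, 242.3000030517578], [297.0, 245.0], [294.79998779296875, 288.20001220703125]]
[(np.int32(70), [250.7, 251.8]), (np.int32(63), [288.4, 253.9]), (np.int32(108), [266.5, 265.2]), (np.int32(48), [248.9, 279.2]), (np.int32(46), [285.6, 282.5])]
bulbs pred [[283.8, 277.7], [244.9, 275.8], [285.5, 249.8], [246.9, 247.9]]
```

```bash
python3 -m pendant '[{"tx":0,"ty":0,"tz":0,"spin":0,"claw":0.5},{"tx":0,"ty":0,"tz":0,"spin":0,"claw":0.5},{"tx":0,"ty":0,"tz":0,"spin":0,"claw":0.5},{"tx":0,"ty":0,"tz":0,"spin":0,"claw":0.5}]'; python3 -c "
from cell import env
print(env.sign_off())"
```

```text
time_s: 55.98
tool_pos: [0.4544, 0.0441, 0.2957]
tool_rot: [180.0, 0.0, -4.2]
force: [-0.1, -0.4, -0.2]
grip_width: 0.0439
grasp_force: 0.0
the job is handed in; nothing more can be done
None
```

I handed the job in at about 56 s: all four bottles stand in the caddy, it hangs on the upper rail between the brushes, and the timer is turned six clicks to 30 minutes. The last camera check showed the brushes, can and tape measure where they started; sign-off returned no verdict.

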